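Nest the snack dishes back into their serving tray

TASK

Put the snack set back together: all three white dishes, right way up, belong side by side in the wooden serving tray, each lying flat on its floor; beside its tealight block they fit in only one way. The corner dish in the tray is full of hazelnuts, so slide it along the tray floor to its place without lifting or tipping it. Set the two empty dishes down gently, do not drop them, and leave the tealight tins, the mug and the remote control alone.

Things in the scene. Friction and masses are not known exactly. Their poses are not given: they have to be found in the camera images.
- tray_floor (a point): Fixed dark-wood serving tray. Point: centre of its floor's upper face, 8 mm above the table. Inside 180 (its x) by 240 mm (y): 3 rows by 4 columns of 60 mm cells, the +x, -y cell filled by the tealight block. Vertical walls 10 mm thick, 22 mm above the tray floor; a brass loop handle stands out 20 mm from each y end. The three dishes and the block fill all cells, in one way only.
- tray_block (a point): Square wooden tealight block, part of the tray, in its +x, -y corner: it reaches 58.5 mm in from both walls and stands, candle included, 46 mm above the tray floor (block alone 38). Point: centre of the block's top; axes as the tray's.
- hook_dish_mid (a point): Empty white ceramic hook-shaped dish, 34 mm high, ~0.36 kg. Point: middle of the 8 mm thick, 32 mm high partition across it, 17 mm above its underside. Partition faces look along its y; clear channel 43 mm wide; pinch it from above. Its four 60 mm cells centre at (x,y) = (0,30), (0,-30), (0,-90), (-60,30) mm from the point; outline 1.5 mm inside the cells; walls 7, floor 6 mm thick. z up.
- step_dish_mid (a point): Empty white ceramic step-shaped dish, 34 mm high, ~0.36 kg. Point: middle of the 8 mm thick, 32 mm high partition at its centre, 17 mm above its underside. Partition faces look along its x; clear width 43 mm; pinch it from above. Its four 60 mm cells centre at (x,y) = (30,0), (30,-60), (-30,60), (-30,0) mm from the point; outline 1.5 mm inside the cells; walls 7, floor 6 mm thick. z up.
- corner_dish_mid (a point): White ceramic L-shaped dish full of hazelnuts, 34 mm high, ~0.42 kg, standing in the tray out of place, roughly square to it. Point: centre of its 117 mm square outline, 17 mm above its underside. Cells (60 mm) centre at (30,-30), (-30,30), (-30,-30) mm from it, outline 1.5 mm inside them; the L's open notch is at (30,30), its faces at x = -1.5 and y = -1.5 mm. z up.
- tealight0: Bystander: aluminium tealight tin, 58 mm across, 52 mm high, loose on the table; origin at the centre of its underside.
- tealight1: Bystander: second aluminium tealight tin, same size and origin as the first.
- mug: Bystander: blue-grey coffee mug, 80 mm across, 88 mm high, handle towards its +y, loose on the table; origin at the centre of its underside.
- remote_mid (a point): Bystander: black remote control lying on the table beyond the tray, 165 mm along its y, 44 mm wide, 18 mm thick; point: its centre.
Things that resemble listed ones, but are neither listed nor needed, are in the scene too. Leave any purple look-alike of the part that bears corner_dish_mid alone. Leave any green look-alike of the part that bears step_dish_mid alone.

How it is judged:
By the outcome, as a careful person would: the job done as asked, in the order asked, and still so for the second after the job is handed in, with the robot touching nothing.
It also fails if it takes over 72 s, if anything falls off the work surface, if the arm or the gripper's body presses on something with over 40 N, if the wrist force passes 120 N, or if a joint passes its speed limit or range.

ROBOT

A 7-joint arm with a two-finger parallel gripper is mounted at the origin on the work surface. World frame = base frame: x ahead of the robot, y to its left, z up, the work surface at z = 0. Lengths are in m, angles in rad, forces in N, time in s.
With the tool pointing down it reaches from about 0.4 to 0.85 m from the base axis. Payload 10.4 kg.
Tool frame: the origin (TCP) lies at the very end of the fingers, on their centre line; the grasp point (between the pads) lies 19 mm behind it; z points along the fingers, x is the direction in which the jaws open and shut, and the axes are right-handed (so a half turn about z gives the same grasp; the last joint's range is limited). The gripper opens to 87 mm and grips with 3 to 60 N. Pads are 19 mm wide; open, the fingers measure 117 mm over their backs; the gripper's body (75 mm by 190 mm) begins 51 mm behind the grasp point.
Start: joints at [1.246, 0.332, -0.065, 1.46, 0.022, 1.35, -0.088], TCP at [0.186, -0.597, 0.223] pointing down, gripper open.
Joint ranges: [-2.6, 2.6], [-0.5, 2.12], [-1.47, 1.34], [0.16, 2.42], [-1.27, 4.41], [0.06, 2.06], [-2.6, 2.6]. Speed limits (rad/s): [2.22, 2.22, 2.79, 2.79, 3.14, 3.14, 3.14].

INTERFACE

Orientations are given as a unit quaternion [x, y, z, w].
In Python, from bench import r gives the robot as it stands. The module is installed in compiled form; this text tells all that it offers.
- The arm moves only by the tool carry_out, never from a script. Its argument "commands" is a list that holds one entry, the list of rows, each a list of 7 numbers: the closure in counts, from 0 (fully open) to 255 (shut), then the shift along the tool's x, y, z in units of 25 mm (1.0 is 25 mm), then the turn, a rotation vector about the tool's x, y, z in units of 5 degrees (1.0 is 5 degrees). A call has 1 to 12 rows; each row is the pose to reach, as a shift and turn from the pose measured when the call began, along the tool's axes at that moment; what a row does not reach only later rows make up. A row lasts 1/8 s, in which the tool goes at most 62.5 mm and 10.7 degrees, less where a joint would pass 70% of its speed; a pose out of reach is approached as far as the arm can. A call with a gripper value outside its range is refused whole. The fingers move at their own pace and stop on an object; "grip_force" is the grip in N (left out, the last holds). Time passes only in rows, so rows that repeat a pose let the fingers close. It gives the time, the measured TCP pose, the force and the opening at its end, in the units of the state.
- r.read_state(): the state, without advancing time (a new reading comes with each control period).
- r.camera(name): name is "scene" or "top" or "wrist"; returns the picture (384x512x3 uint8, blue, green, red); there is no depth.
- r.camera_info(name): a dict with "fx", "fy", "cx", "cy" (pixels), "k1" (the pictures are not rectified: a ray, as slopes to the right and down, at radius r is drawn at 1 + k1 r^2 times it, then the intrinsics apply), "origin" and "rotation" of the camera in the world. Camera axes: x right, y down, z forward; pixel columns grow to the right and rows downward; lengths in m; the calibration is good to about 2 mm. A picture is of the moment at which its call begins: read the wrist's pose just before it. camera_info takes no time and is no camera call; for the wrist camera it gives the pose at the moment of the call.
- r.close_job(): hands the job in, once; it reports no verdict.
The state is a dict: "time": time; "joint_positions": joint angles; "joint_vel": joint speeds; "joint_torque": joint torques, N m; "ee_pos": TCP position; "eef_rot": TCP orientation; "ft_force": force on the tool from outside, world axes, zero at the start; "torque": the same for the moment, N m; "width": finger opening in m.
Only numpy, scipy, OpenCV 4.12 (cv2) and the standard library are available. Lean on these libraries where they do the work, as an engineer would, in place of code of your own. Each camera call takes 0.05 s, during which the arm holds its last target.

## Working session

There is one attempt and no reset: what is moved stays moved. The work goes in short steps, Python scripts to look and compute and a tool call to move; the robot and the scene stay as the last step left them, time stands still between calls to the robot, and variables do not carry over. Pictures are saved under pics/ and viewed, and the job is handed in when it is done.

Besides the shell and the picture viewer there is one more tool, called after ">>>" as name(argument=value, ...) on one line, values as JSON. carry_out: Moves the arm, as the interface text tells. Its arguments: {"type":"object","properties":{"commands":{"type":"array"},"grip_force":{"type":"number"}},"required":["commands"]}

```bash
mkdir -p pics; ls; python3 - <<'E'
from bench import r
import cv2
s=r.read_state()
print(s)
for n in("scene","top","wrist"):
    i=r.camera_info(n);print(n,i)
    cv2.imwrite(f"pics/{n}0.png",r.camera(n))
E
```

```text
pics
{'time': 0.0, 'joint_positions': array([ 1.24638379,  0.33284557, -0.06470692,  1.46095331,  0.02160716,
        1.34992443, -0.08851469]), 'joint_vel': array([-0.00084207, -0.00151046,  0.000593  , -0.00077289,  0.00103942,
       -0.00047757,  0.00051857]), 'joint_torque': array([ 1.91315674e-03, -6.23240876e+01,  2.61548313e-02, -3.89902425e+01,
       -6.10327511e-02,  3.96712509e-02,  2.22189506e-04]), 'ee_pos': array([ 0.18565753, -0.59636782,  0.22176468]), 'eef_rot': array([ 8.05377128e-01, -5.92762319e-01, -5.98818212e-04, -3.95062880e-04]), 'ft_force': array([ 0.6992259 , -0.3346241 ,  0.33752122]), 'torque': array([ 0.00131254,  0.0115343 , -0.04221928]), 'width': 0.08711376724569382}
scene {'fx': 458.65890662829844, 'fy': 458.65890662829844, 'cx': 252.26405156344882, 'cy': 191.80738630366105, 'k1': 0.02961704140119194, 'origin': array([1.17736754, 0.85918626, 1.08636338]), 'rotation': array([ 0.275722  ,  0.87332095, -0.38176146, -0.12468392])}
top {'fx': 440.09135331365025, 'fy': 440.09135331365025, 'cx': 252.1634837821764, 'cy': 195.55025014055352, 'k1': -0.07704153758585011, 'origin': array([ 0.35741313, -0.02044842,  1.66248824]), 'rotation': array([ 0.70726319, -0.70403589,  0.05148441, -0.0382309 ])}
wrist {'fx': 307.8374011734879, 'fy': 307.8374011734879, 'cx': 257.96179859163357, 'cy': 190.6476536097638, 'k1': -0.07548683153765312, 'origin': array([ 0.25727963, -0.57315536,  0.3845485 ]), 'rotation': array([ 0.79758731, -0.5869427 , -0.08283605,  0.11176291])}
```

View pics/scene0.png

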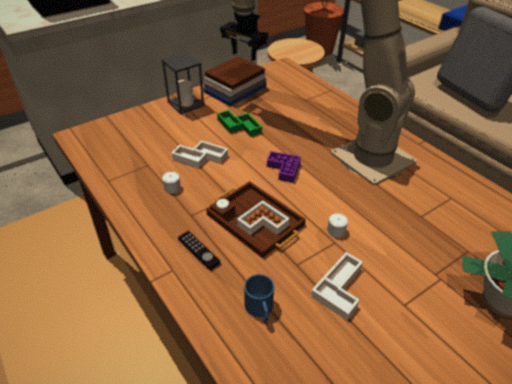

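View pics/top0.png

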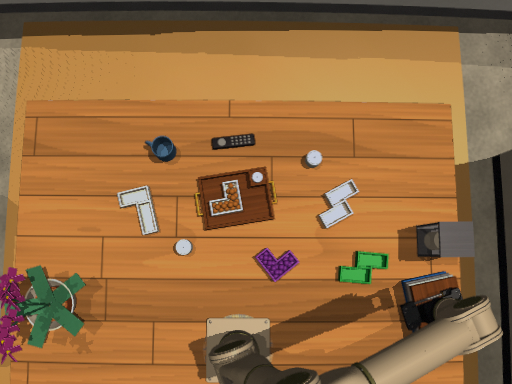

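View pics/wrist0.png

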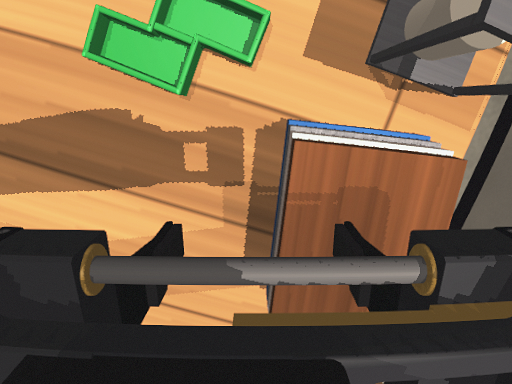

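```bash
cat > h.py <<'E'
import numpy as np, cv2
from scipy.spatial.transform import Rotation as R
def rays(info,uv):
    uv=np.atleast_2d(np.array(uv,float))
    d=np.stack([(uv[:,0]-info['cx'])/info['fx'],(uv[:,1]-info['cy'])/info['fy']],1)
    s=d.copy()
    for _ in range(20): s=d/(1+info['k1']*(s**2).sum(1,keepdims=True))
    return R.from_quat(info['rotation']).apply(np.c_[s,np.ones(len(s))])
def p2w(info,uv,z):
    d=rays(info,uv); o=np.array(info['origin'])
    return o+d*((z-o[2])/d[:,2])[:,None]
def w2p(info,P):
    P=np.atleast_2d(P)
    c=R.from_quat(info['rotation']).inv().apply(P-np.array(info['origin']))
    s=c[:,:2]/c[:,2:]
    s=s*(1+info['k1']*(s**2).sum(1,keepdims=True))
    return s*info['fx']+[info['cx'],info['cy']]
E
python3 - <<'E'
import cv2
a=cv2.imread("pics/top0.png")
def c(n,x,y,w,h,k): cv2.imwrite(f"pics/{n}.png",cv2.resize(a[y:y+h,x:x+w],None,fx=k,fy=k,interpolation=cv2.INTER_CUBIC))
c("c_tray",190,160,90,72,8)
c("c_hook",110,178,60,64,8)
c("c_step",310,172,60,64,8)
E
```

```text
(no output)
```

View pics/c_tray.png

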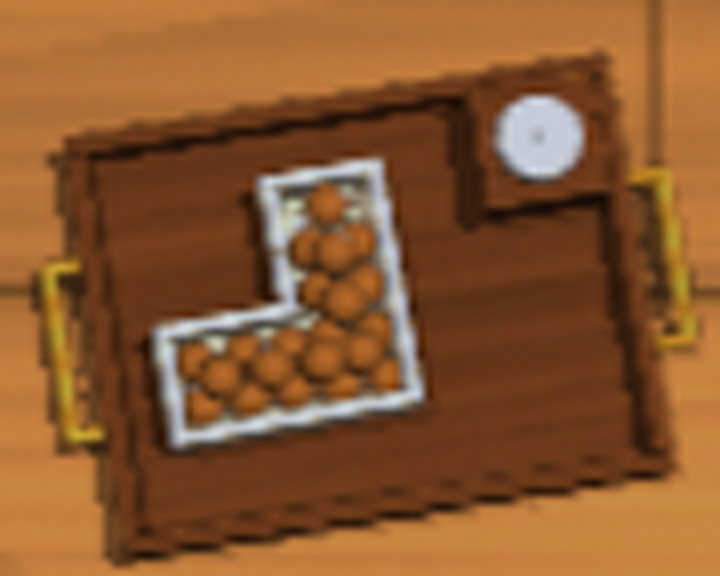

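View pics/c_hook.png

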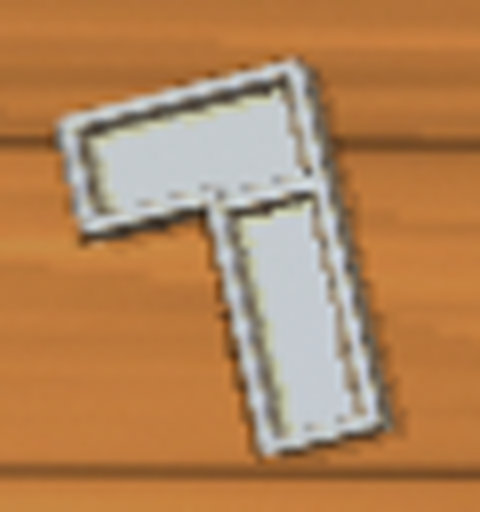

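View pics/c_step.png

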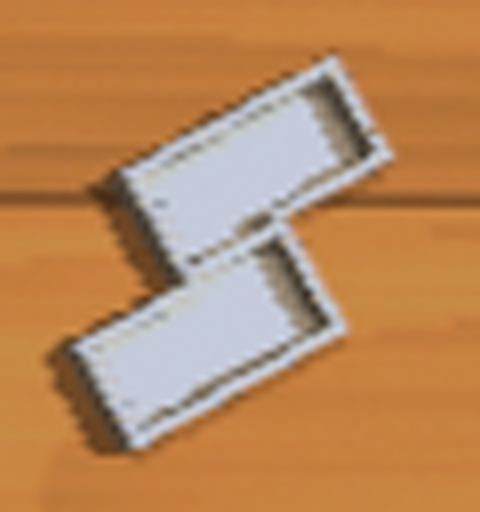

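```bash
python3 - <<'E'
import itertools
P={'hook':[(0,30),(0,-30),(0,-90),(-60,30)],'step':[(30,0),(30,-60),(-30,60),(-30,0)],'corner':[(30,-30),(-30,30),(-30,-30)]}
def rot(p,k):
    for _ in range(k): p=[(-y,x) for x,y in p]
    return p
grid={(x,y) for x in(-60,0,60) for y in(-90,-30,30,90)}-{(60,-90)}
pl={}
for n,p in P.items():
    L=[]
    for k in range(4):
        q=rot(p,k)
        for dx in range(-240,241,30):
            for dy in range(-240,241,30):
                c=frozenset((x+dx,y+dy) for x,y in q)
                if c<=grid:L.append((k,dx,dy,c))
    pl[n]=L
for a,b,c in itertools.product(*pl.values()):
    if len(a[3]|b[3]|c[3])==11: print('hook',a,'step',b,'corner',c)
E
python3 - <<'E'
from h import *
from bench import r
i=r.camera_info("top")
def q(n,pts,x,y,z): 
    W=p2w(i,[(x+(u+.5)/8-.5,y+(v+.5)/8-.5) for u,v in pts],z); print(n,(W[:,:2]*1000).round(1).tolist()); return W
# tray outer top corners z=.030: TL, (TR is block corner z .046), BL, BR
q('trayTL',[(68,145),(118,560),(674,472)],190,160,.030)
q('blockTR',[(605,58)],190,160,.046)
q('candle',[(540,136)],190,160,.054)
q('corner',[(258,182),(380,162),(422,400),(178,446),(156,330),(300,304)],190,160,.042)
q('hook',[(60,122),(300,64),(388,426),(268,452),(208,206),(85,236)],110,178,.034)
q('step',[(122,178),(335,60),(392,156),(284,222),(345,328),(135,446),(72,345),(186,272)],310,172,.034)
E
```

```text
hook (0, 60, 60, frozenset({(60, 30), (60, -30), (60, 90), (0, 90)})) step (0, -30, 30, frozenset({(-60, 30), (0, 30), (0, -30), (-60, 90)})) corner (0, -30, -60, frozenset({(-60, -30), (-60, -90), (0, -90)}))
hook (0, 60, 60, frozenset({(60, 30), (60, -30), (60, 90), (0, 90)})) step (2, -30, 30, frozenset({(-60, 30), (0, 30), (0, -30), (-60, 90)})) corner (0, -30, -60, frozenset({(-60, -30), (-60, -90), (0, -90)}))
trayTL [[632.3, 152.7], [438.0, 125.9], [480.1, -131.6]]
blockTR [[672.4, -98.8]]
candle [[633.9, -68.2]]
corner [[613.4, 62.7], [623.2, 6.0], [511.9, -14.3], [490.0, 98.1], [543.8, 109.0], [556.3, 42.5]]
hook [[572.8, 454.7], [600.8, 342.7], [432.1, 296.5], [419.7, 351.7], [533.7, 383.5], [519.3, 440.7]]
step [[573.5, -323.3], [630.4, -425.9], [584.8, -451.9], [553.2, -399.6], [503.3, -427.4], [447.9, -327.3], [494.9, -298.5], [529.4, -352.7]]
```

```bash
cat >> h.py <<'E'
from scipy.optimize import least_squares
def fit(obs,x0):
    """obs: list of (info, uv Nx2, model Nx3 (z world)); pose x,y,yaw"""
    def f(p):
        c,s=np.cos(p[2]),np.sin(p[2]); e=[]
        for i,uv,m in obs:
            m=np.array(m,float); W=np.c_[p[0]+c*m[:,0]-s*m[:,1],p[1]+s*m[:,0]+c*m[:,1],m[:,2]]
            e.append((w2p(i,W)-np.array(uv)).ravel())
        return np.concatenate(e)
    q=least_squares(f,x0,x_scale=[.1,.1,.1],loss='soft_l1')
    return q.x, f(q.x).reshape(-1,2).round(1).tolist()
# models in m: outline corners
def mm(l,z): return [(a/1000,b/1000,z) for a,b in l]
HOOK=[(-88.5,58.5),(28.5,58.5),(28.5,-118.5),(-28.5,-118.5),(-28.5,1.5),(-88.5,1.5)]
STEP=[(58.5,28.5),(58.5,-88.5),(1.5,-88.5),(1.5,-28.5),(-58.5,-28.5),(-58.5,88.5),(-1.5,88.5),(-1.5,28.5)]
CORN=[(58.5,-1.5),(58.5,-58.5),(-58.5,-58.5),(-58.5,58.5),(-1.5,58.5),(-1.5,-1.5)]
TRAY=[(100,130),(-100,130),(-100,-130)]
E
python3 - <<'E'
from h import *
from bench import r
i=r.camera_info("top")
def uv(pts,x,y): return [(x+(u+.5)/8-.5,y+(v+.5)/8-.5) for u,v in pts]
print('tray',fit([(i,uv([(68,145),(118,560),(674,472)],190,160),mm(TRAY,.030)),(i,uv([(540,136)],190,160),mm([(60.75,-90.75)],.054))],[.56,.02,-.1]))
print('corner',fit([(i,uv([(258,182),(380,162),(422,400),(178,446),(156,330),(300,304)],190,160),mm(CORN,.042))],[.56,.05,0.1]))
# hook image: foot end points. hook -> foot at image left... 
# order by HOOK: foot tip outer, corner, long end...
print('hook',fit([(i,uv([(85,236),(60,122),(300,64),(388,426),(268,452),(208,206)],110,178),mm([HOOK[5],HOOK[0],HOOK[1],HOOK[2],HOOK[3],HOOK[4]],.034))],[.55,.36,3]))
S=uv([(122,178),(335,60),(392,156),(284,222),(345,328),(135,446),(72,345),(186,272)],310,172)
for k in range(2):
  print('step',fit([(i,S,mm(STEP,.034))],[.55,-.38,.5+3.14*k]))
E
```

```text
tray (array([0.55745102, 0.011777  , 0.16146997]), [[-0.9, -0.8], [0.5, 0.0], [0.3, 0.1], [-0.1, 0.5]])
corner (array([0.55687079, 0.05188431, 0.1903752 ]), [[0.3, -0.3], [0.1, -0.6], [0.6, 0.4], [-0.1, 0.5], [-0.0, -0.1], [-2.1, 0.2]])
hook (array([0.53954161, 0.35479593, 4.972251  ]), [[-0.0, 0.3], [-0.2, -0.1], [0.1, -0.7], [-0.1, -0.1], [-0.1, 0.5], [0.2, 0.0]])
step (array([ 0.53965234, -0.37585334,  0.50247916]), [[-0.2, -1.0], [-0.2, -0.8], [0.2, 0.3], [0.1, -0.4], [0.4, 0.3], [-0.2, 0.6], [0.1, -0.2], [-0.3, 1.3]])
step (array([ 0.53965234, -0.37585334,  6.78566449]), [[-0.2, -1.0], [-0.2, -0.8], [0.2, 0.3], [0.1, -0.4], [0.4, 0.3], [-0.2, 0.6], [0.1, -0.2], [-0.3, 1.3]])
```

```bash
cat >> h.py <<'E'
def Rdown(yaw): # tool x along yaw, z down
    return R.from_matrix(np.array([[np.cos(yaw),np.sin(yaw),0],[np.sin(yaw),-np.cos(yaw),0],[0,0,-1]]))
def row(s,p,yaw,g=0):
    R0=R.from_quat(s['eef_rot']); d=R0.inv().apply(np.array(p)-s['ee_pos'])/.025
    t=(R0.inv()*Rdown(yaw)).as_rotvec()*180/np.pi/5
    return [g]+d.round(3).tolist()+t.round(3).tolist()
def st(s):
    x=R.from_quat(s['eef_rot']).as_matrix()
    print('t',round(s['time'],2),'p',s['ee_pos'].round(4),'yaw',round(float(np.arctan2(x[1,0],x[0,0])),4),'tilt',x[:2,2].round(4),'F',s['ft_force'].round(1),'w',round(s['width'],4))
E
python3 - <<'E'
from h import *
from bench import r
s=r.read_state(); st(s)
i=r.camera_info('wrist')
print(p2w(i,[(258,190),(258,20),(258,250)],.03)-s['ee_pos'])
# view pose over tray
print(row(s,[.47,.0,.27],-1.40))
E
```

```text
t 0.15 p [ 0.1857 -0.5965  0.2219] yaw -1.269 tilt [-0.0004  0.001 ] F [-0.1 -0.1  0.2] w 0.0869
[[-0.02474211 -0.00645625 -0.19194239]
 [ 0.15353751  0.04905593 -0.19194239]
 [-0.10051992 -0.0300523  -0.19194239]]
[0, -19.402, -17.951, -1.904, 0.002, 0.012, 1.502]
```

>>> carry_out(commands=[[[0,0,0,-2.5,0,0,0],[0,-5,-4.5,-3.0,0,0,0.4],[0,-10,-9,-3.1,0,0,0.8],[0,-15,-14,-3.1,0,0,1.2],[0,-19,-18.9,-3.1,0,0,1.5],[0,-19.1,-19.0,-3.1,0,0,1.5],[0,-19.1,-19.0,-3.1,0,0,1.5],[0,-19.1,-19.0,-3.1,0,0,1.5],[0,-19.1,-19.0,-3.1,0,0,1.5],[0,-19.1,-19.0,-3.1,0,0,1.5],[0,-19.1,-19.0,-3.1,0,0,1.5],[0,-19.1,-19.0,-3.1,0,0,1.5]]])

```text
time: 1.65
ee_pos: [0.4979, 0.0031, 0.3]
eef_rot: [0.765, -0.644, -0.0, -0.0]
ft_force: [0.7, -0.3, 0.1]
width: 0.0872
```

```bash
cat > look.py <<'E'
import sys,json
from h import *
from bench import r
n=sys.argv[1]
s=r.read_state(); st(s); i=r.camera_info('wrist'); a=r.camera('wrist')
cv2.imwrite(f'pics/{n}.png',cv2.resize(a,(768,576),interpolation=cv2.INTER_CUBIC)); cv2.imwrite(f'pics/{n}_raw.png',a)
json.dump({k:(v.tolist() if hasattr(v,'tolist') else v) for k,v in i.items()},open(f'pics/{n}.json','w'))
E
python3 look.py w1
```

```text
t 1.65 p [0.4979 0.0031 0.3   ] yaw -1.3986 tilt [0.0001 0.0011] F [ 0.7 -0.3  0.1] w 0.0872
```

View pics/w1.png

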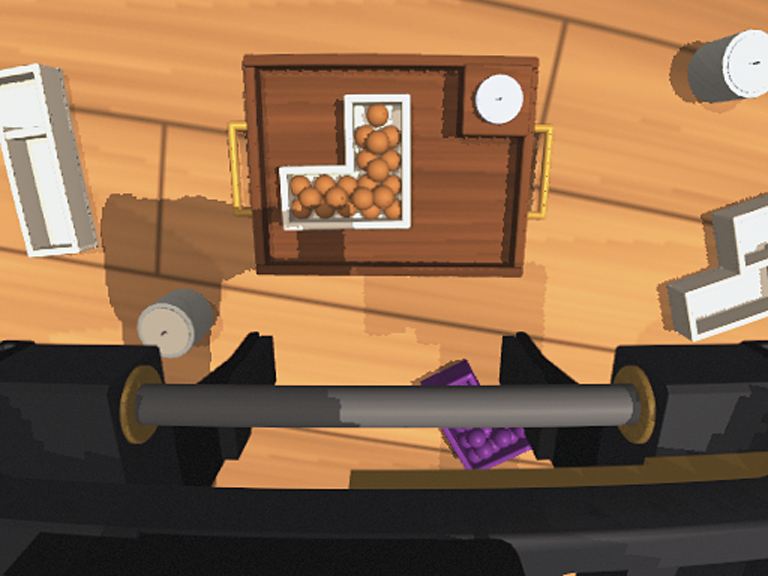

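```bash
cat > crop.py <<'E'
import sys,cv2
n,x,y,w,h,k=sys.argv[1],*map(int,sys.argv[2:7])
a=cv2.imread(f'pics/{n}_raw.png'); cv2.imwrite(f'pics/{n}_{x}_{y}.png',cv2.resize(a[y:y+h,x:x+w],None,fx=k,fy=k,interpolation=cv2.INTER_CUBIC))
E
python3 crop.py w1 160 30 200 160 4
```

```text
(no output)
```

View pics/w1_160_30.png

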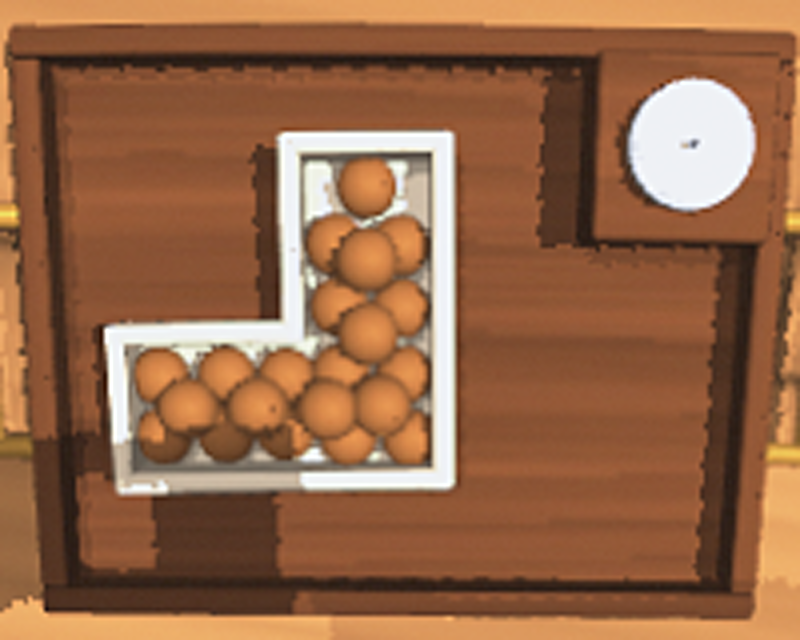

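```bash
python3 - <<'E'
from h import *
import json
i=json.load(open('pics/w1.json'))
def uv(pts,x,y,k): return [(x+(u+.5)/k-.5,y+(v+.5)/k-.5) for u,v in pts]
t=fit([(i,uv([(12,27),(45,611),(752,615),(798,33)],160,30,4),mm(TRAY+[(100,-130)],.030)),(i,uv([(691,144)],160,30,4),mm([(60.75,-90.75)],.054))],[.56,.02,.1])
print(t)
c=fit([(i,uv([(280,132),(455,132),(456,490),(117,492),(105,328),(283,326)],160,30,4),mm(CORN,.042))],[.56,.05,0.1])
print(c)
a=t[0][2];d=c[0][:2]-t[0][:2];print((R.from_euler('z',-a).apply([*d,0])*1000).round(1))
E
```

```text
(array([0.55870698, 0.01215862, 0.16498769]), [[-1.2, -0.7], [-0.5, 0.9], [0.5, 1.2], [0.5, -0.5], [0.3, -0.0]])
(array([0.55734064, 0.05300347, 0.18280631]), [[-0.3, 0.3], [0.2, -0.3], [-0.1, 0.3], [-0.2, 0.9], [0.0, -0.4], [0.3, -0.7]])
[ 5.4 40.5  0. ]
```

```bash
python3 - <<'E'
from h import *
from bench import r
s=r.read_state()
for z in(.1,.014): print(row(s,[.5825,.0271,z],-1.388))
E
```

```text
[0, -0.093, -3.39, 8.007, -0.02, 0.042, -0.055]
[0, -0.08, -3.384, 11.447, -0.02, 0.042, -0.055]
```

>>> carry_out(commands=[[[0,-0.05,-1.7,3,0,0,-0.1],[0,-0.09,-3.39,5.5,0,0,-0.1],[0,-0.09,-3.39,8,0,0,-0.1],[0,-0.09,-3.39,8,0,0,-0.1],[0,-0.09,-3.39,9,0,0,-0.1],[0,-0.09,-3.39,10,0,0,-0.1],[0,-0.09,-3.39,10.8,0,0,-0.1],[0,-0.08,-3.39,11.4,0,0,-0.1],[0,-0.08,-3.39,11.4,0,0,-0.1]]], grip_force=10)

```text
time: 2.82
ee_pos: [0.5821, 0.027, 0.0143]
eef_rot: [0.77, -0.638, -0.001, -0.001]
ft_force: [-0.1, -0.1, 0.2]
width: 0.0872
```

```bash
python3 look.py w2
```

```text
t 2.83 p [0.5821 0.027  0.0143] yaw -1.3841 tilt [-0.0005  0.004 ] F [-0.1 -0.1  0.2] w 0.0872
```

View pics/w2.png

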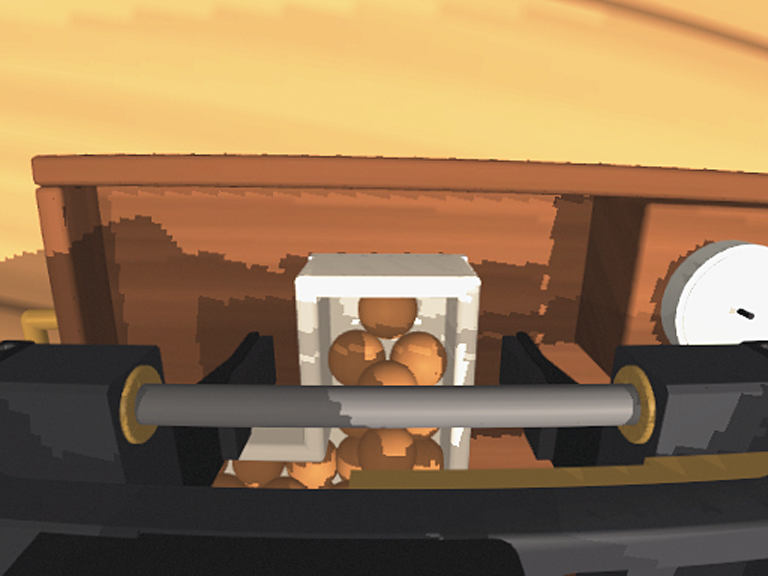

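>>> carry_out(commands=[[[60,0,0,0,0,0,0],[80,0,0,0,0,0,0],[100,0,0,0,0,0,0],[120,0,0,0,0,0,0],[120,0,0,0,0,0,0]]], grip_force=12)

```text
time: 3.5
ee_pos: [0.5828, 0.0271, 0.0154]
eef_rot: [0.77, -0.638, -0.001, -0.002]
ft_force: [-0.4, 0.3, 2.1]
width: 0.0568
```

```bash
python3 - <<'E'
from h import *
from bench import r
s=r.read_state(); st(s)
T=np.array([.5583,.012]);a=.163
def P(l): return T+R.from_euler('z',a).apply([l[0]/1e3,l[1]/1e3,0])[:2]
# grip point local in dish: (20,-30); dish targets (-29,40) then (-29,-33)
for c in [(5.4,40.5),(-29,40),(-29,-33)]:
    print(row(s,[*P((c[0]+20,c[1]-30)),s['ee_pos'][2]],a-np.pi/2))
E
```

```text
t 3.5 p [0.5828 0.0271 0.0154] yaw -1.3842 tilt [0.0011 0.004 ] F [-0.4  0.3  2.1] w 0.0568
[0, 0.016, 0.05, -0.0, -0.02, 0.042, 0.27]
[0, 0.004, 1.426, -0.003, -0.02, 0.042, 0.27]
[0, 2.923, 1.495, -0.013, -0.02, 0.042, 0.27]
```

>>> carry_out(commands=[[[120,0,0.2,0,0,0,0.1],[120,0,0.45,0.02,0,0,0.2],[120,0,0.7,0.02,0,0,0.27],[120,0,0.95,0.02,0,0,0.27],[120,0,1.2,0.02,0,0,0.27],[120,0,1.42,0.02,0,0,0.27],[120,0,1.42,0.02,0,0,0.27]]])

```text
time: 4.38
ee_pos: [0.5477, 0.0204, 0.0154]
eef_rot: [0.762, -0.647, -0.001, -0.002]
ft_force: [1.2, -0.4, 9.0]
width: 0.0569
```

```bash
python3 look.py w3
```

```text
t 4.38 p [0.5477 0.0204 0.0154] yaw -1.4078 tilt [0.0015 0.0036] F [ 1.2 -0.4  9. ] w 0.0569
```

View pics/w3.png

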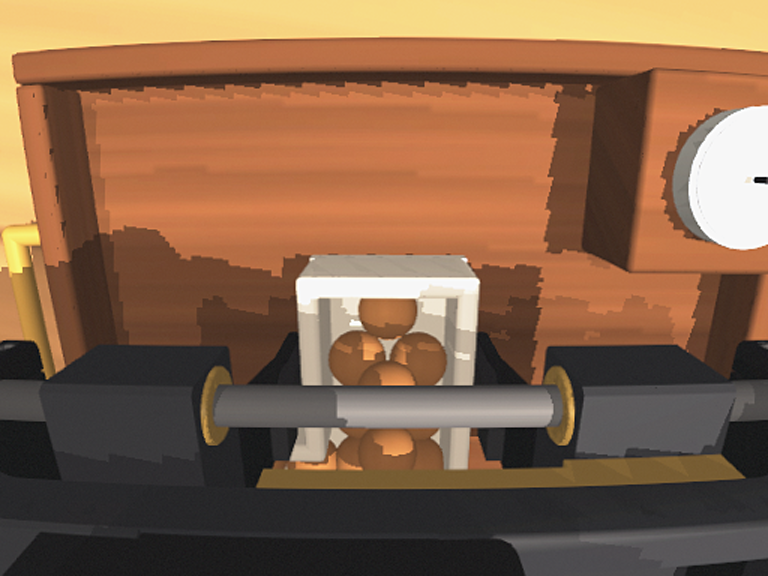

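>>> carry_out(commands=[[[120,0.3,0,-0.02,0,0,0],[120,0.7,0,-0.02,0,0,0],[120,1.1,0.01,-0.03,0,0,0],[120,1.5,0.02,-0.03,0,0,0],[120,1.9,0.03,-0.03,0,0,0],[120,2.3,0.04,-0.03,0,0,0],[120,2.65,0.05,-0.03,0,0,0],[120,2.9,0.05,-0.03,0,0,0],[120,2.9,0.05,-0.03,0,0,0]]])

```text
time: 5.55
ee_pos: [0.5582, -0.0519, 0.0159]
eef_rot: [0.762, -0.647, -0.001, -0.002]
ft_force: [-0.1, 0.3, -3.0]
width: 0.0569
```

```bash
python3 look.py w4; python3 -c "
from bench import r
import cv2
a=r.camera('top');cv2.imwrite('pics/t4.png',cv2.resize(a[150:240,180:290],None,fx=7,fy=6))"
```

```text
t 5.55 p [ 0.5582 -0.0519  0.0159] yaw -1.4085 tilt [0.0012 0.0034] F [-0.1  0.3 -3. ] w 0.0569
```

View pics/w4.png

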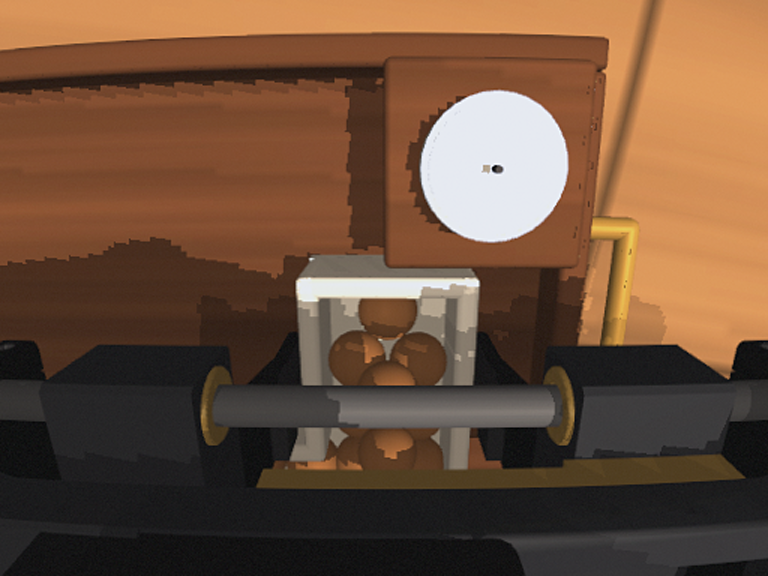

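>>> carry_out(commands=[[[70,0,0,0.02,0,0,0],[70,0,0,0.02,0,0,0],[70,0,0,0.0,0,0,0],[70,0,0,-1,0,0,0],[70,0,0,-2,0,0,0],[255,0,2,-5,0,0,0],[255,0,4,-8,0,0,0],[255,0,4,-10,0,0,0],[255,0,4,-10,0,0,0],[255,0,4,-10,0,0,0]]])

```text
time: 6.9
ee_pos: [0.4601, -0.0685, 0.2687]
eef_rot: [0.762, -0.647, 0.002, -0.002]
ft_force: [0.8, -0.2, -1.0]
width: 0.0218
```

```bash
python3 look.py w5;python3 crop.py w5 60 20 240 180 3
```

```text
t 6.9 p [ 0.4601 -0.0685  0.2687] yaw -1.4081 tilt [0.0064 0.0009] F [ 0.8 -0.2 -1. ] w 0.0218
```

View pics/w5.png

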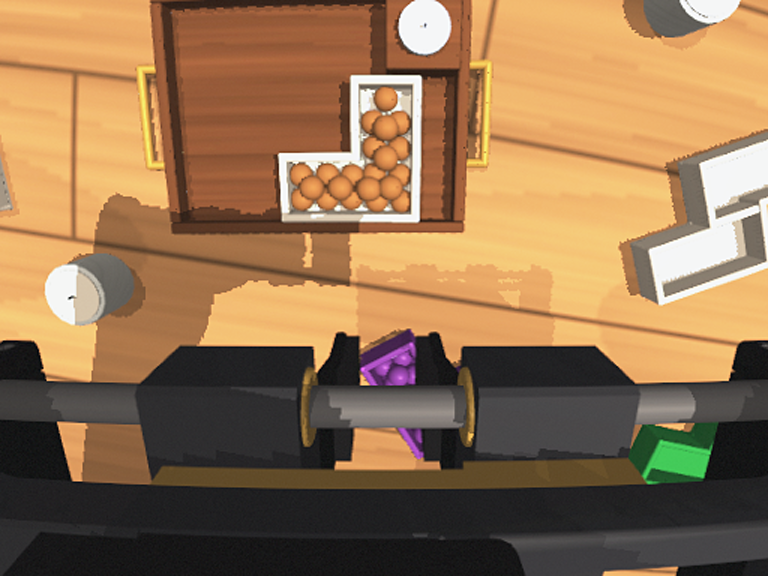

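```bash
python3 crop.py w5 170 40 150 120 5
```

```text
(no output)
```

View pics/w5_170_40.png

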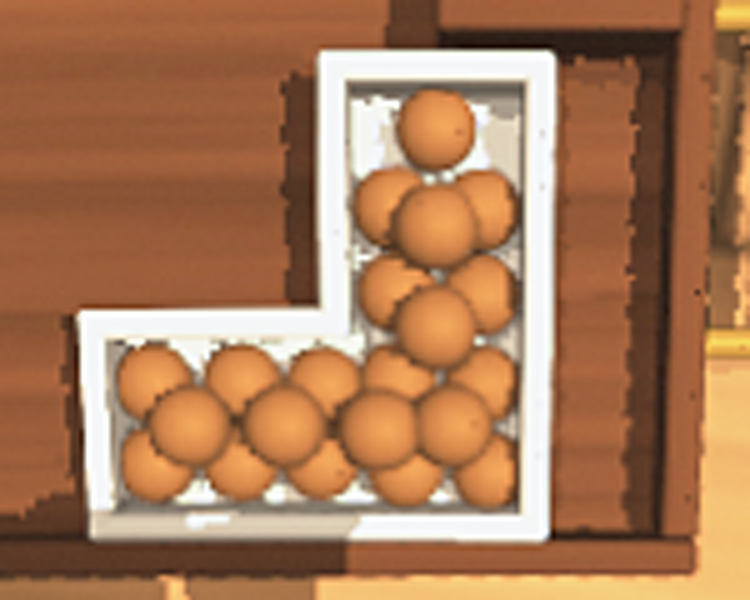

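View pics/w5_60_20.png

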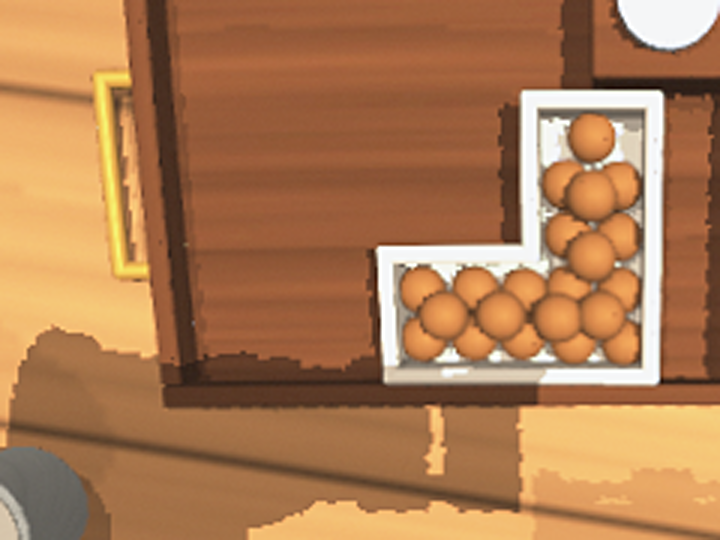

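```bash
cat >> h.py <<'E'
import json
def ld(n): return json.load(open(f'pics/{n}.json'))
def uv(pts,x,y,k): return [(x+(u+.5)/k-.5,y+(v+.5)/k-.5) for u,v in pts]
def rel(t,c):
    return (R.from_euler('z',-t[2]).apply([c[0]-t[0],c[1]-t[1],0])*1000)[:2].round(1), round(c[2]-t[2],4)
E
python3 - <<'E'
from h import *
i=ld('w5')
t=fit([(i,uv([(163,405)],60,20,3)+uv([(693,573)],170,40,5)+uv([(662,537)],170,40,5),mm([(-100,130),(-100,-130),(-90,-120)],.030)),(i,uv([(424,25)],0,0,1.5),mm([(60.75,-90.75)],.054))],[.56,.02,.16])
print(t)
c=fit([(i,uv([(319,52),(555,52),(548,540),(91,538),(78,312),(322,312)],170,40,5),mm(CORN,.042))],[.53,-.02,.16])
print(c, rel(t[0],c[0]))
E
```

```text
(array([0.55960879, 0.01261014, 0.16234011]), [[-0.4, 0.2], [0.7, 0.2], [-0.4, -0.2], [0.2, -0.0]])
(array([ 0.53361503, -0.02396128,  0.16062349]), [[-0.3, -0.3], [0.7, -0.2], [0.3, 0.5], [-0.3, 0.8], [-0.1, -0.1], [-0.2, -0.4]]) (array([-31.6, -31.9]), np.float64(-0.0017))
```

```bash
python3 - <<'E'
from h import *
from bench import r
s=r.read_state(); st(s)
T=np.array([.5588,.0122]);a=.163
def P(l): return T+R.from_euler('z',a).apply([l[0]/1e3,l[1]/1e3,0])[:2]
for x,y,z in [(-20,-8,.08),(-20,-8,.014),(-20,-46,.014)]:
    print(P((x,y)),row(s,[*P((x,y)),z],a-np.pi/2,255))
E
```

```text
t 6.95 p [ 0.4596 -0.0683  0.2667] yaw -1.4079 tilt [0.0036 0.0022] F [ 0.   0.4 -0.8] w 0.0169
[0.54036334 0.00106046] [255, -2.203, -3.61, 7.485, -0.045, 0.018, -0.001]
[0.54036334 0.00106046] [255, -2.199, -3.6, 10.125, -0.045, 0.018, -0.001]
[ 0.54652994 -0.03643585] [255, -0.679, -3.6, 10.123, -0.045, 0.018, -0.001]
```

>>> carry_out(commands=[[[255,-1.1,-1.8,2.4,0,0,0],[255,-2.2,-3.72,4.8,0,0,0],[255,-2.2,-3.72,7.2,0,0,0],[255,-2.2,-3.72,7.5,0,0,0],[255,-2.2,-3.72,8.5,0,0,0],[255,-2.2,-3.72,9.5,0,0,0],[255,-2.2,-3.72,10.1,0,0,0],[255,-2.2,-3.72,10.1,0,0,0],[255,-2.2,-3.72,10.1,0,0,0]]])

```text
time: 8.07
ee_pos: [0.5438, 0.0018, 0.0153]
eef_rot: [0.762, -0.647, 0.001, -0.002]
ft_force: [0.2, -0.5, -0.1]
width: 0.0003
```

```bash
python3 look.py w6;  python3 - <<'E'
from h import *
from bench import r
s=r.read_state(); st(s)
T=np.array([.5588,.0122]);a=.163
def P(l): return T+R.from_euler('z',a).apply([l[0]/1e3,l[1]/1e3,0])[:2]
print(rel([*T,a],[*s['ee_pos'][:2],0]))
for x,y,z in [(-17,-8,.014),(-17,-46,.014)]:
    print(P((x,y)),row(s,[*P((x,y)),z],a-np.pi/2,255))
E
```

```text
t 8.07 p [0.5438 0.0018 0.0153] yaw -1.4078 tilt [0.0044 0.0023] F [ 0.2 -0.5 -0.1] w 0.0003
t 8.12 p [0.5439 0.0017 0.0155] yaw -1.4079 tilt [0.0049 0.0021] F [ 0.1 -0.5 -0. ] w 0.0008
(array([-16.4,  -8. ]), -0.163)
[0.54332357 0.0015473 ] [255, 0.001, 0.026, 0.061, -0.06, 0.015, -0.001]
[ 0.54949018 -0.03594901] [255, 1.521, 0.026, 0.059, -0.06, 0.015, -0.001]
```

View pics/w6.png

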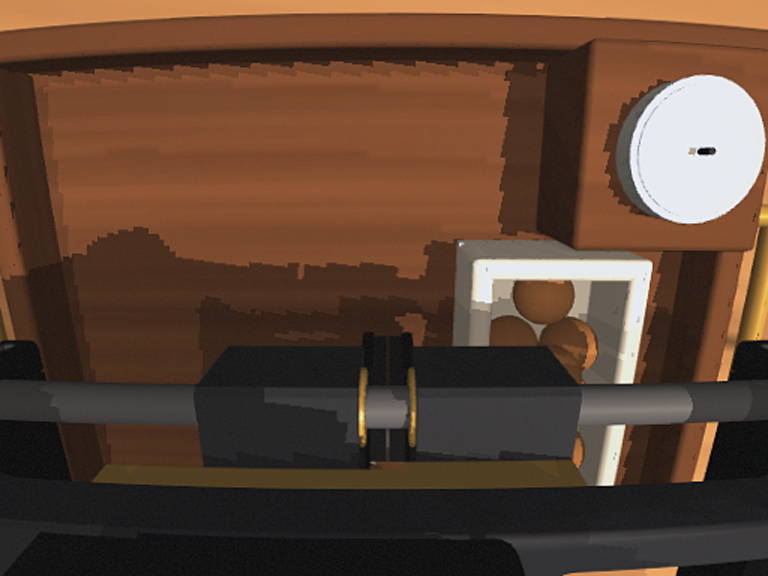

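>>> carry_out(commands=[[[255,0.25,0.02,0.04,0,0,0],[255,0.5,0.02,0.04,0,0,0],[255,0.7,0.02,0.04,0,0,0],[255,0.9,0.02,0.04,0,0,0],[255,1.1,0.02,0.04,0,0,0],[255,1.3,0.02,0.04,0,0,0],[255,1.3,0.02,0.04,0,0,0]]])

```text
time: 9.0
ee_pos: [0.5489, -0.031, 0.0145]
eef_rot: [0.762, -0.647, 0.001, -0.002]
ft_force: [0.7, 1.2, 0.5]
width: 0.0006
```

```bash
python3 look.py w7
```

```text
t 9.0 p [ 0.5489 -0.031   0.0145] yaw -1.4084 tilt [0.0051 0.0019] F [0.7 1.2 0.5] w 0.0006
```

View pics/w7.png

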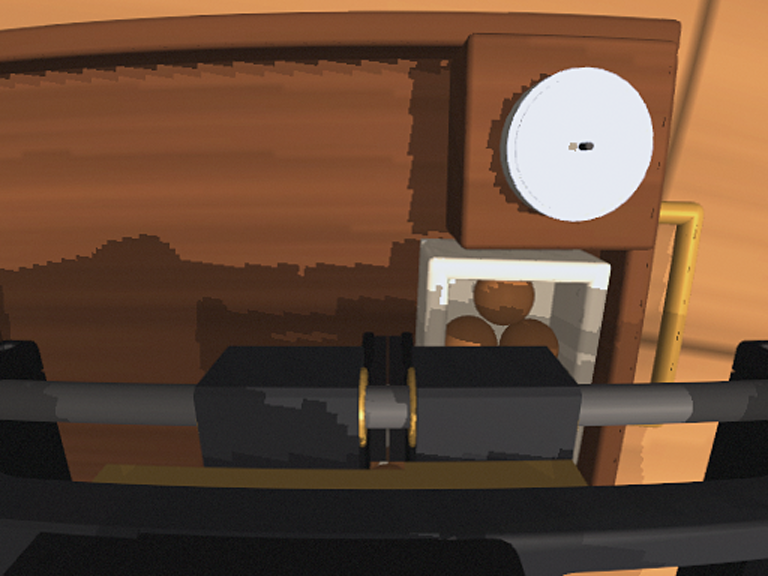

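>>> carry_out(commands=[[[255,0.15,0,0.02,0,0,0],[255,0.3,0,0.02,0,0,0],[255,0.4,0,0.02,0,0,0],[255,0.5,0,0.02,0,0,0],[255,0.5,0,0.02,0,0,0]]])

```text
time: 9.68
ee_pos: [0.5503, -0.0419, 0.0141]
eef_rot: [0.763, -0.647, 0.001, -0.002]
ft_force: [-2.1, 7.0, 7.0]
width: 0.0006
```

```bash
python3 look.py w8
```

```text
t 9.68 p [ 0.5503 -0.0419  0.0141] yaw -1.4072 tilt [0.004 0.003] F [-2.1  7.   7. ] w 0.0006
```

View pics/w8.png

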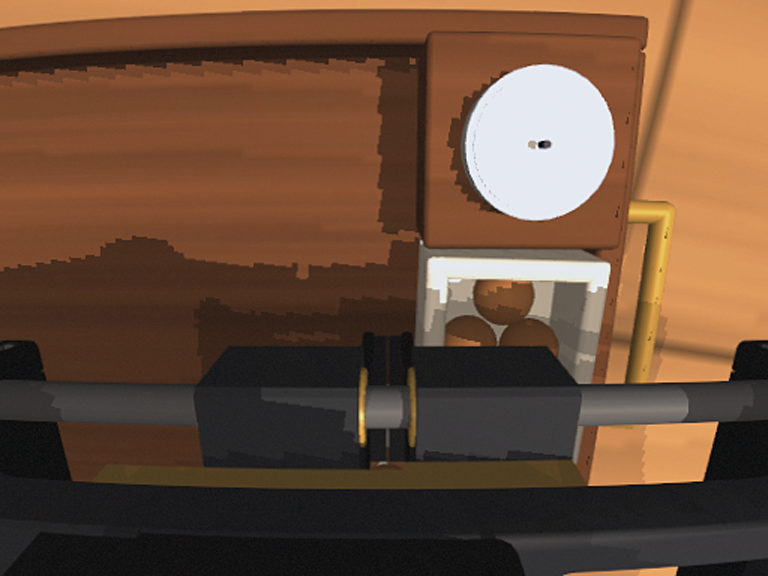

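>>> carry_out(commands=[[[255,-0.2,0,0,0,0,0],[255,-0.4,0,-0.5,0,0,0],[255,-0.4,0,-2,0,0,0],[255,-0.4,2,-4.5,0,0,0],[120,-0.4,4,-7,0,0,0],[120,-0.4,4,-9,0,0,0],[120,-0.4,4,-9,0,0,0],[120,-0.4,4,-9,0,0,0],[120,-0.4,4,-9,0,0,0]]])

```text
time: 10.85
ee_pos: [0.4487, -0.0489, 0.2373]
eef_rot: [0.763, -0.647, -0.0, -0.002]
ft_force: [0.3, -0.9, -1.0]
width: 0.0413
```

```bash
python3 look.py w9; python3 crop.py w9 150 20 160 120 5
```

```text
t 10.85 p [ 0.4487 -0.0489  0.2373] yaw -1.407 tilt [0.002  0.0037] F [ 0.3 -0.9 -1. ] w 0.0413
```

View pics/w9.png

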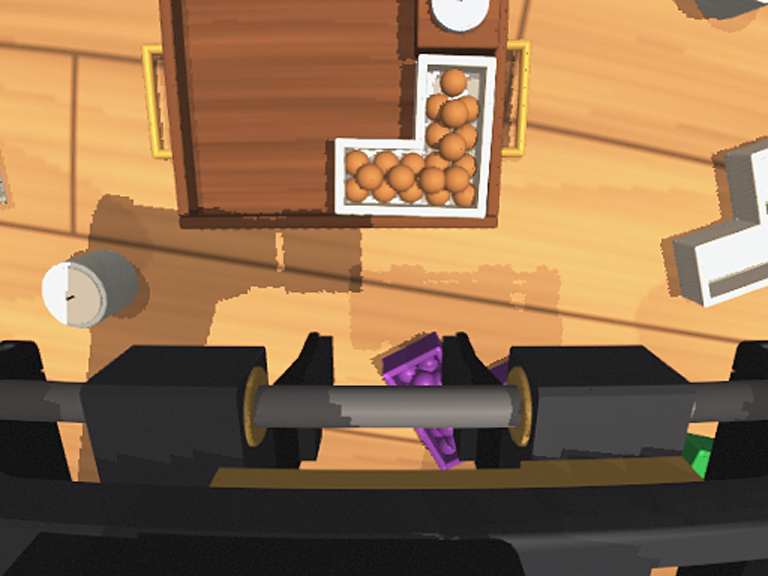

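View pics/w9_150_20.png

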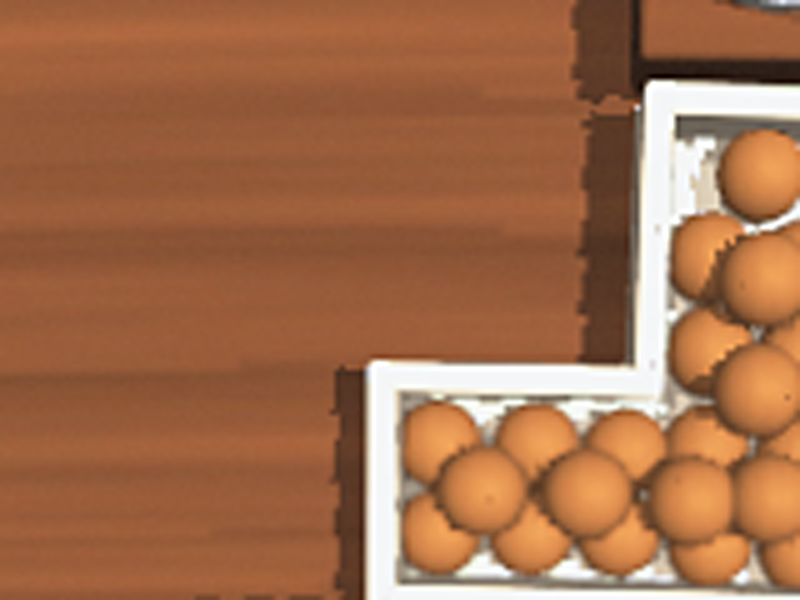

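```bash
python3 crop.py w9 210 25 150 135 5
```

```text
(no output)
```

View pics/w9_210_25.png

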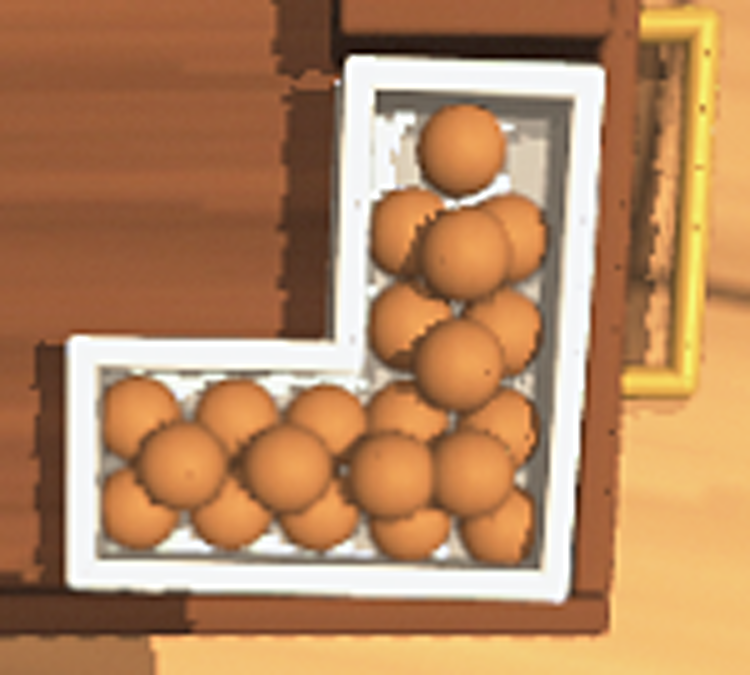

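```bash
python3 - <<'E'
from h import *
i=ld('w9')
t=fit([(i,uv([(608,633)],210,25,5)+uv([(180,227)],0,0,1.5),mm([(-100,-130),(-100,130)],.030)),(i,uv([(460,8)],0,0,1.5),mm([(60.75,-90.75)],.054))],[.56,.02,.16])
print(t)
c=fit([(i,uv([(346,57),(605,66),(563,602),(66,588),(67,337),(335,342)],210,25,5),mm(CORN,.042))],[.53,-.02,.16])
print(c, rel(t[0],c[0]), rel([.5588,.0122,.163],c[0]))
E
```

```text
(array([0.55871074, 0.01223284, 0.16056644]), [[0.1, 1.1], [-1.0, 0.8], [0.6, -5.0]])
(array([ 0.53842406, -0.05168579,  0.13715734]), [[-0.3, -0.2], [0.4, 0.1], [0.9, 0.3], [-0.1, 0.3], [-0.3, -0.4], [-0.3, -0.0]]) (array([-30.2, -59.9]), np.float64(-0.0234)) (array([-30.5, -59.7]), np.float64(-0.0258))
```

```bash
cat >> h.py <<'E'
T=np.array([.5588,.0122]);a=.163
def P(l): return T+R.from_euler('z',a).apply([l[0]/1e3,l[1]/1e3,0])[:2]
E
python3 - <<'E'
from h import *
from bench import r
s=r.read_state(); st(s)
for x,y,z in [(-60,20,.09),(-60,20,.0145),(-60,6,.0145)]:
    print(P((x,y)),row(s,[*P((x,y)),z],a-np.pi/2,255))
E
```

```text
t 10.9 p [ 0.4486 -0.0487  0.2372] yaw -1.4067 tilt [0.0015 0.0042] F [-0.2  0.2 -0. ] w 0.0432
[0.49634972 0.02219815] [255, -2.464, -2.334, 5.901, -0.025, 0.044, 0.013]
[0.49634972 0.02219815] [255, -2.452, -2.327, 8.921, -0.025, 0.044, 0.013]
[0.49862163 0.00838372] [255, -1.892, -2.326, 8.919, -0.025, 0.044, 0.013]
```

>>> carry_out(commands=[[[255,-1.2,-1.2,2,0,0,0],[255,-2.46,-2.33,4,0,0,0],[255,-2.46,-2.33,6,0,0,0],[255,-2.46,-2.33,7,0,0,0],[255,-2.46,-2.33,8,0,0,0],[255,-2.46,-2.33,8.9,0,0,0],[255,-2.46,-2.33,8.9,0,0,0],[255,-2.3,-2.33,8.92,0,0,0],[255,-2.15,-2.33,8.92,0,0,0],[255,-2.05,-2.33,8.92,0,0,0],[255,-1.95,-2.33,8.92,0,0,0],[255,-1.95,-2.33,8.92,0,0,0]]])

```text
time: 12.4
ee_pos: [0.4984, 0.0103, 0.0148]
eef_rot: [0.763, -0.647, -0.001, -0.002]
ft_force: [-2.4, 3.1, 3.1]
width: 0.0002
```

```bash
python3 look.py w10; python3 -c "
from h import *
from bench import r
s=r.read_state();print(rel([*T,a],[*s['ee_pos'][:2],0]))"
```

```text
t 12.4 p [0.4984 0.0103 0.0148] yaw -1.4063 tilt [0.0015 0.0047] F [-2.4  3.1  3.1] w 0.0002
(array([-59.9,   8. ]), -0.163)
```

View pics/w10.png

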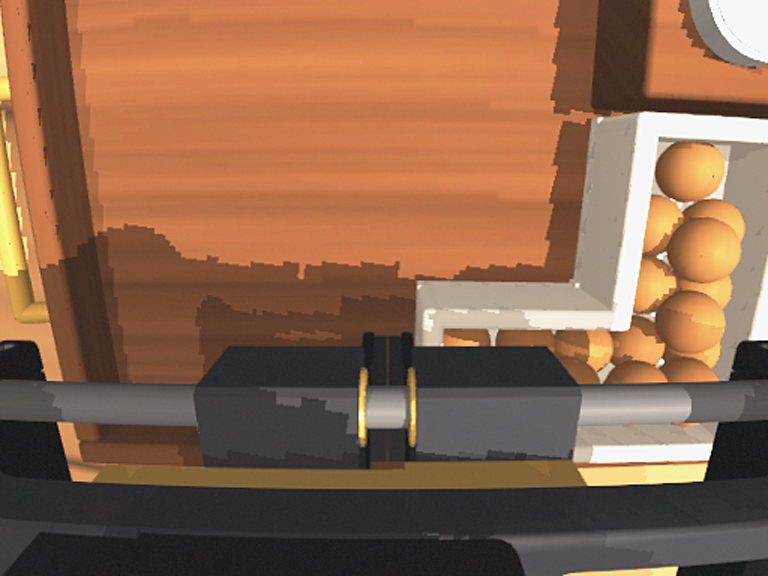

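>>> carry_out(commands=[[[255,0.08,0,0,0,0,0],[255,0.16,0,0,0,0,0],[255,0.16,0,0,0,0,0]]])

```text
time: 12.82
ee_pos: [0.4982, 0.009, 0.0147]
eef_rot: [0.764, -0.646, -0.002, -0.003]
ft_force: [-6.0, 9.4, 5.6]
width: 0.0003
```

>>> carry_out(commands=[[[255,0.1,0,0,0,0,0],[255,0.1,0,0,0,0,0],[255,-0.1,0,0,0,0,0],[255,-0.3,0,-0.1,0,0,0],[255,-0.3,0,-2,0,0,0],[255,-0.3,1,-4.5,0,0,0],[120,-0.3,2,-7,0,0,0],[120,-0.3,2,-9,0,0,0],[120,-0.3,2,-9,0,0,0],[120,-0.3,2,-9,0,0,0]]])

```text
time: 14.08
ee_pos: [0.4474, 0.0061, 0.2396]
eef_rot: [0.763, -0.646, -0.002, -0.002]
ft_force: [0.1, 0.3, 0.2]
width: 0.0325
```

```bash
python3 look.py w11; python3 crop.py w11 250 20 150 135 5
```

```text
t 14.07 p [0.4474 0.0061 0.2396] yaw -1.4047 tilt [0.0004 0.0062] F [0.1 0.3 0.2] w 0.0325
```

View pics/w11.png

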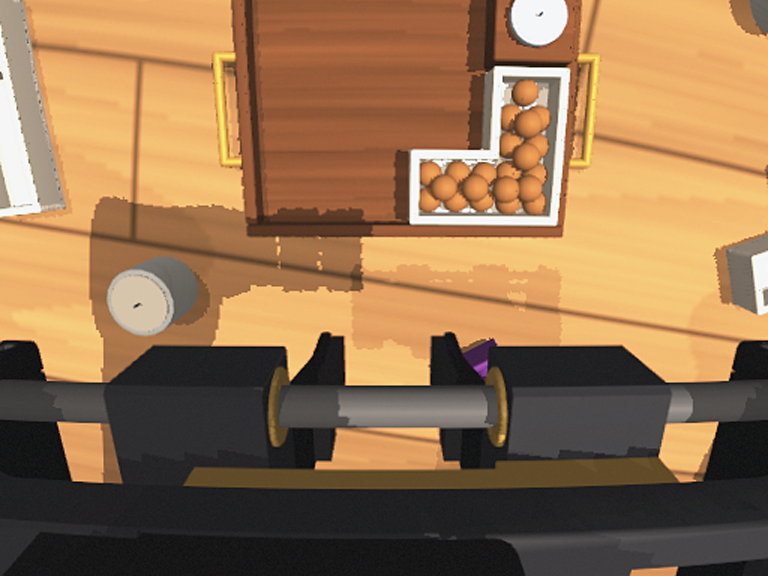

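View pics/w11_250_20.png

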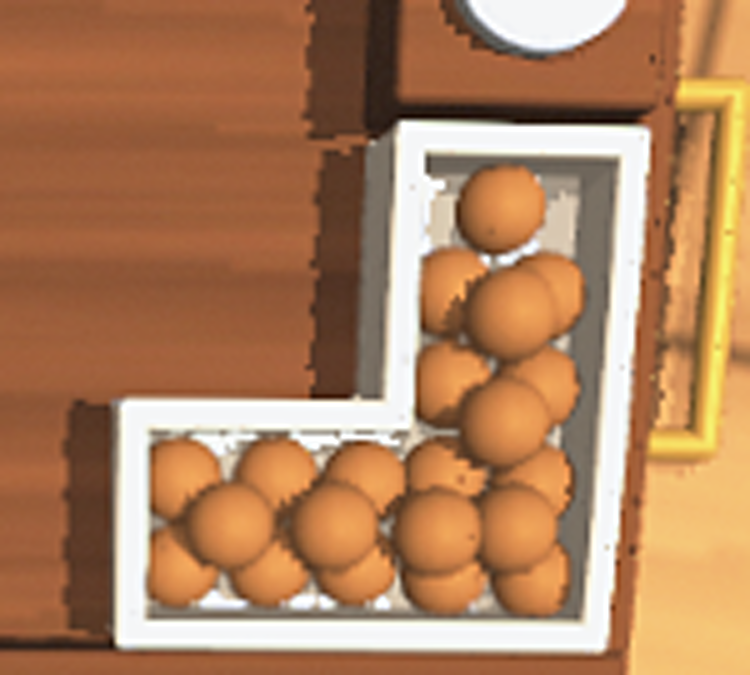

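```bash
python3 - <<'E'
from h import *
i=ld('w11')
t=fit([(i,uv([(249,236),(562,237)],0,0,1.5),mm([(-100,130),(-100,-130)],.030)),(i,uv([(539,16)],0,0,1.5),mm([(60.75,-90.75)],.054))],[.56,.02,.16])
print(t)
c=fit([(i,uv([(399,120),(650,127),(607,652),(113,648),(117,398),(385,401)],250,20,5),mm(CORN,.042))],[.53,-.02,.16])
print(c, rel(t[0],c[0]), rel([.5588,.0122,.163],c[0]))
E
```

```text
(array([0.55864291, 0.01207369, 0.16372423]), [[-1.6, 0.4], [0.6, 0.6], [0.3, -0.7]])
(array([ 0.53936386, -0.05304395,  0.1613013 ]), [[-0.5, -0.2], [0.6, -0.1], [0.0, 0.3], [0.2, 0.1], [0.2, -0.1], [-0.5, -0.1]]) (array([-29.6, -61.1]), np.float64(-0.0024)) (array([-29.8, -61.2]), np.float64(-0.0017))
```

```bash
python3 - <<'E'
from h import *
from bench import r
s=r.read_state(); st(s); print(s['joint_positions'].round(3))
print(row(s,[.578,-.446,.27],.5025))
E
```

```text
t 14.12 p [0.4471 0.0062 0.2389] yaw -1.4044 tilt [-0.0009  0.007 ] F [-0.3 -0.6 -0.6] w 0.0359
[ 0.907 -0.044 -0.969  1.836 -0.045  1.331 -1.456]
[0, 18.698, -2.167, -1.375, -0.08, 0.052, -21.851]
```

>>> carry_out(commands=[[[125,1.7,-0.2,-0.6,0,0,-2],[125,3.4,-0.4,-1.2,0,0,-4],[125,5.1,-0.6,-1.4,0,0,-6],[125,6.8,-0.8,-1.4,0,0,-8],[125,8.5,-1,-1.4,0,0,-10],[125,10.2,-1.2,-1.4,0,0,-12],[125,11.9,-1.4,-1.4,0,0,-14],[125,13.6,-1.6,-1.4,0,0,-16],[125,15.3,-1.8,-1.4,0,0,-18],[125,17,-2,-1.4,0,0,-20],[125,18.7,-2.17,-1.4,0,0,-21.85],[125,18.7,-2.17,-1.4,0,0,-21.85]]])

```text
time: 15.62
ee_pos: [0.5774, -0.4489, 0.2658]
eef_rot: [0.969, 0.248, -0.001, -0.006]
ft_force: [0.6, 1.1, -0.6]
width: 0.0443
```

```bash
python3 look.py w12; python3 -c "
from bench import r
print(r.read_state()['joint_positions'].round(3))"
```

```text
t 15.62 p [ 0.5774 -0.4489  0.2658] yaw 0.5014 tilt [-0.005   0.0104] F [ 0.6  1.1 -0.6] w 0.0443
[ 1.037  0.698 -0.844  0.997  0.493  1.636  0.858]
```

View pics/w12.png

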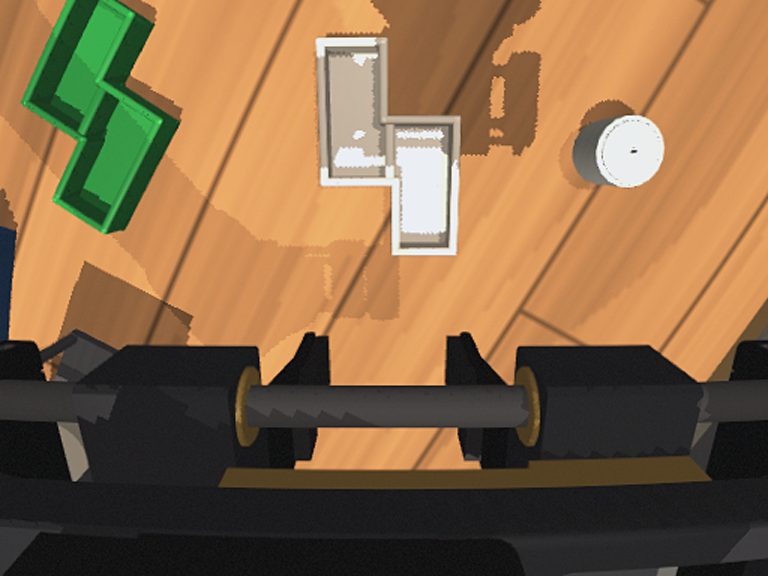

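```bash
python3 crop.py w12 200 15 120 165 4
```

```text
(no output)
```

View pics/w12_200_15.png

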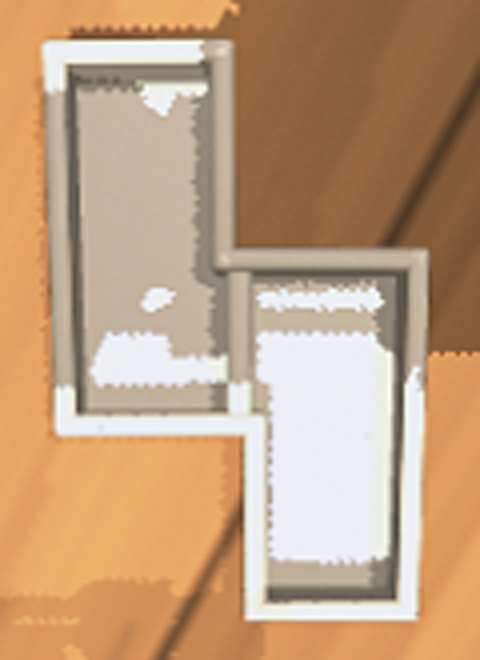

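```bash
python3 - <<'E'
from h import *
from bench import r
i=ld('w12')
c=fit([(i,uv([(428,250),(417,619),(246,619),(246,434),(57,434),(42,41),(234,41),(233,250)],200,15,4),mm(STEP,.034))],[.54,-.376,.5])
print(c)
s=r.read_state(); st(s)
p=c[0]
for z in(.09,.010): print(row(s,[p[0],p[1],z],p[2],125))
E
```

```text
(array([ 0.53961741, -0.37566978,  0.50545073]), [[0.7, -0.7], [0.5, 0.8], [-0.3, 0.9], [-0.3, 0.6], [-0.6, 0.9], [-0.1, -0.4], [-0.1, -0.9], [0.4, -0.7]])
t 15.68 p [ 0.578  -0.4465  0.267 ] yaw 0.5013 tilt [-0.0039  0.0106] F [ 0.1  1.6 -0.2] w 0.0446
[125, 0.005, -3.144, 7.114, -0.128, -0.019, -0.047]
[125, -0.0, -3.109, 10.314, -0.128, -0.019, -0.047]
```

>>> carry_out(commands=[[[125,0,-1.6,2.4,-0.13,-0.02,-0.05],[125,0,-3.13,4.8,-0.13,-0.02,-0.05],[125,0,-3.13,7,-0.13,-0.02,-0.05],[125,0,-3.13,7.1,-0.13,-0.02,-0.05],[125,0,-3.12,8.2,-0.13,-0.02,-0.05],[125,0,-3.12,9.2,-0.13,-0.02,-0.05],[125,0,-3.11,9.8,-0.13,-0.02,-0.05],[125,0,-3.11,10.25,-0.13,-0.02,-0.05],[125,0,-3.11,10.25,-0.13,-0.02,-0.05]]])

```text
time: 16.8
ee_pos: [0.5397, -0.3756, 0.0116]
eef_rot: [0.968, 0.25, -0.0, -0.0]
ft_force: [0.1, 0.7, 0.3]
width: 0.0442
```

```bash
python3 look.py w13
```

```text
t 16.8 p [ 0.5397 -0.3756  0.0116] yaw 0.5057 tilt [-0.0002  0.0001] F [0.1 0.7 0.3] w 0.0442
```

View pics/w13.png

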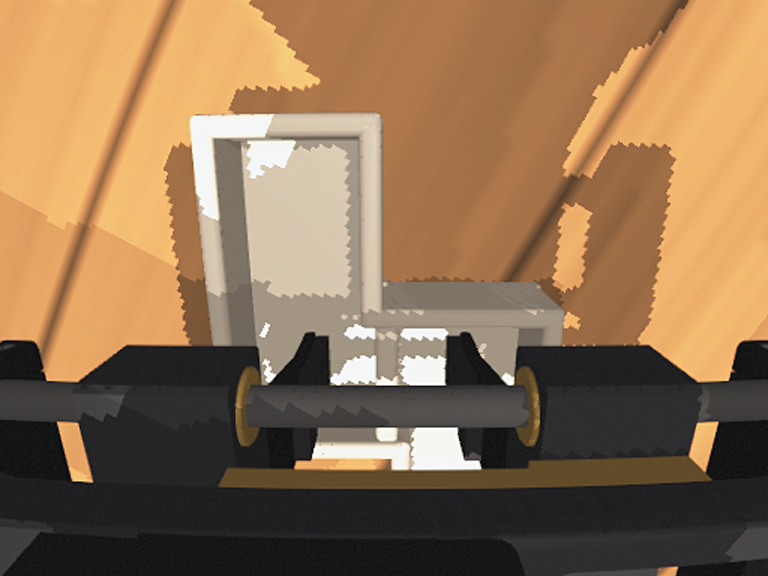

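>>> carry_out(commands=[[[170,0,0,0,0,0,0],[210,0,0,0,0,0,0],[245,0,0,0,0,0,0],[255,0,0,0,0,0,0],[255,0,0,0,0,0,0]]], grip_force=40)

```text
time: 17.48
ee_pos: [0.54, -0.3758, 0.0122]
eef_rot: [0.968, 0.25, 0.0, 0.0]
ft_force: [0.3, -0.4, 0.9]
width: 0.0077
```

```bash
python3 - <<'E'
from h import *
from bench import r
s=r.read_state(); st(s)
print(row(s,[*s['ee_pos'][:2],.15],.163))
print(P((-30,30)),row(s,[*P((-30,30)),.15],.163))
E
```

```text
t 17.48 p [ 0.54   -0.3758  0.0122] yaw 0.5055 tilt [ 0.0005 -0.0004] F [ 0.3 -0.4  0.9] w 0.0077
[0, 0.002, 0.003, -5.511, 0.006, -0.004, 3.925]
[0.52432928 0.03693397] [0, 7.448, -14.743, -5.517, 0.006, -0.004, 3.925]
```

>>> carry_out(commands=[[[255,0,0,-0.6,0,0,0],[255,0,0,-2,0,0,0],[255,0,-0.5,-4,0,0,0.3],[255,1,-2,-5.2,0,0,0.8],[255,2,-4,-5.2,0,0,1.4],[255,3,-6,-5.2,0,0,2],[255,4,-8,-5.2,0,0,2.5],[255,5,-10,-5.2,0,0,3],[255,6,-12,-5.2,0,0,3.5],[255,7,-14,-5.2,0,0,3.93],[255,7.45,-14.74,-5.2,0,0,3.93],[255,7.45,-14.74,-5.2,0,0,3.93]]])

```text
time: 18.98
ee_pos: [0.5241, 0.0393, 0.1429]
eef_rot: [0.997, 0.083, 0.001, 0.0]
ft_force: [-0.5, -0.5, -3.5]
width: 0.0076
```

>>> carry_out(commands=[[[255,0,0,0,0,0,0],[255,0,0,0,0,0,0]]])

```text
time: 19.23
ee_pos: [0.5242, 0.0383, 0.143]
eef_rot: [0.997, 0.083, 0.001, 0.0]
ft_force: [0.7, 0.8, -2.8]
width: 0.0077
```

```bash
python3 look.py w14
```

```text
t 19.23 p [0.5242 0.0383 0.143 ] yaw 0.1656 tilt [ 0.0011 -0.0007] F [ 0.7  0.8 -2.8] w 0.0077
```

View pics/w14.png

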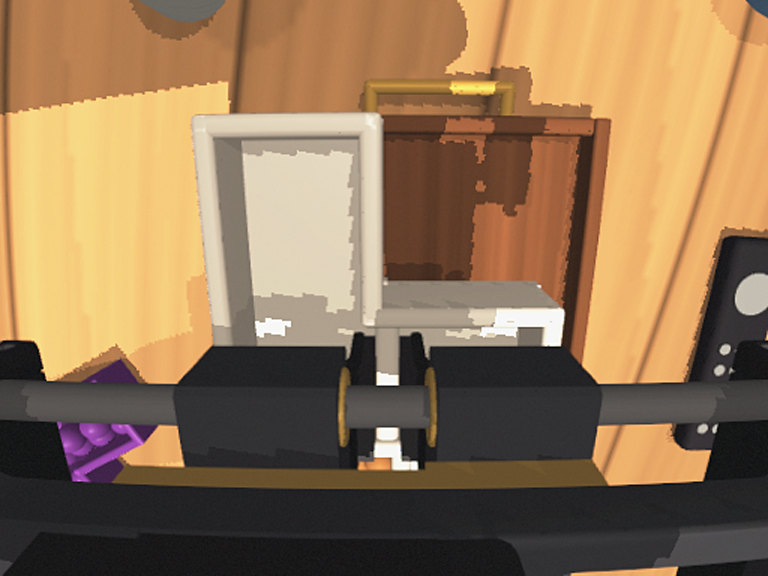

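```bash
python3 crop.py w14 120 60 280 180 3;  python3 crop.py w13 120 60 280 180 3
```

```text
(no output)
```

View pics/w14_120_60.png

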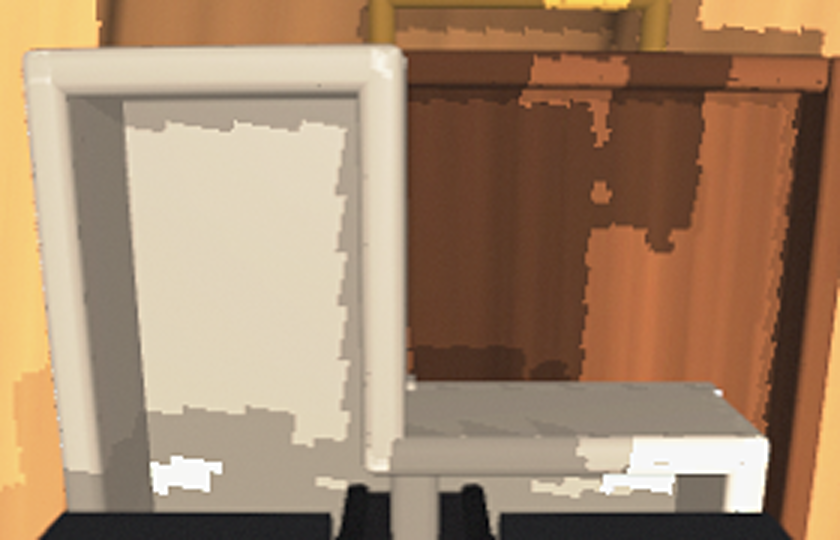

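View pics/w13_120_60.png

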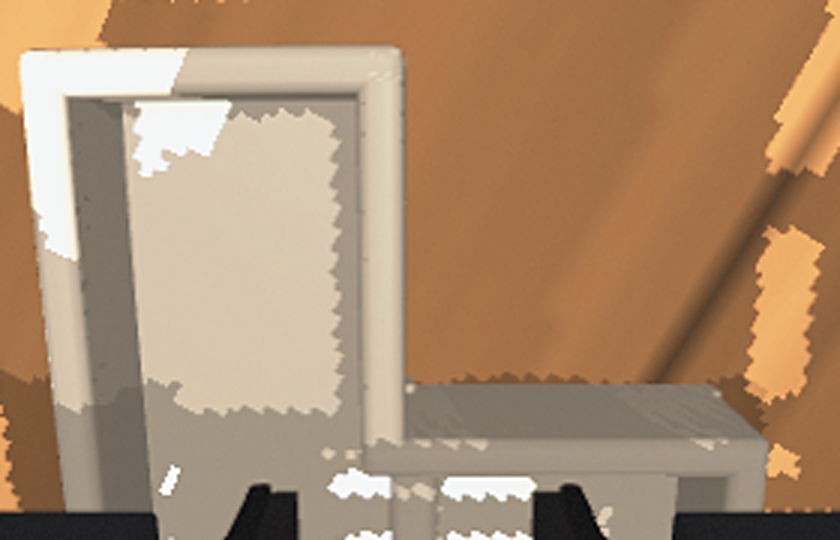

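```bash
python3 - <<'E'
from h import *
i=ld('w14')
z=.143-.0122+.034
c=fit([(i,uv([(24,49),(404,48),(404,440),(767,440)],120,60,3),mm([STEP[5],STEP[6],STEP[7],STEP[0]],z))],[.524,.038,.163])
print(c,rel([.5242,.0383,.1656],c[0]))
i=ld('w13')
c=fit([(i,uv([(21,49),(404,48),(404,440),(767,440)],120,60,3),mm([STEP[5],STEP[6],STEP[7],STEP[0]],.034))],[.54,-.38,.5])
print(c,rel([.5397,-.3756,.5057],c[0]))
i=ld('w14')
print(p2w(i,[(609/1.5,118/1.5)],.03), P((100,130)))
E
```

```text
(array([0.5232896 , 0.03794266, 0.15785286]), [[-2.4, -0.0], [0.4, -0.4], [-0.2, 0.0], [1.4, 0.7]]) (array([-1. , -0.2]), np.float64(-0.0077))
(array([ 0.53938586, -0.37594091,  0.49933661]), [[-2.0, -0.1], [0.3, -0.6], [-0.2, 0.3], [2.0, 0.9]]) (array([-0.4, -0.1]), np.float64(-0.0064))
[[0.63426036 0.15645426 0.03      ]] [0.6363782  0.15670475]
```

```bash
python3 - <<'E'
from h import *
from bench import r
s=r.read_state(); st(s)
q=P((-29.2,28.8))-[.0002,0]
for z in (.062,.034,.0202): print(q,row(s,[*q,z],.163,255))
E
```

```text
t 19.27 p [0.5242 0.0383 0.1429] yaw 0.1654 tilt [ 0.0011 -0.0007] F [ 0.1 -0.8 -2.8] w 0.0077
[0.52511341 0.0358797 ] [255, 0.018, 0.099, 3.237, 0.01, -0.011, 0.028]
[0.52511341 0.0358797 ] [255, 0.017, 0.098, 4.357, 0.01, -0.011, 0.028]
[0.52511341 0.0358797 ] [255, 0.016, 0.097, 4.909, 0.01, -0.011, 0.028]
```

>>> carry_out(commands=[[[255,0.02,0.1,1,0,0,0.03],[255,0.02,0.1,2,0,0,0.03],[255,0.02,0.1,2.9,0,0,0.03],[255,0.02,0.1,3.24,0,0,0.03],[255,0.02,0.1,3.24,0,0,0.03],[255,0.02,0.1,3.24,0,0,0.03]]])

```text
time: 20.02
ee_pos: [0.5258, 0.0359, 0.0628]
eef_rot: [0.997, 0.081, 0.001, 0.0]
ft_force: [0.1, 0.1, -3.6]
width: 0.0079
```

```bash
python3 look.py w15; python3 -c "
from h import *
from bench import r
s=r.read_state();print(rel([*T,a],[*s['ee_pos'][:2],0]))
cv2.imwrite('pics/s15.png',cv2.resize(r.camera('scene')[170:270,190:320],None,fx=6,fy=6,interpolation=2))"
```

```text
t 20.02 p [0.5258 0.0359 0.0628] yaw 0.1626 tilt [ 0.0024 -0.0006] F [ 0.1  0.1 -3.6] w 0.0079
(array([-28.7,  28.7]), -0.163)
```

View pics/w15.png

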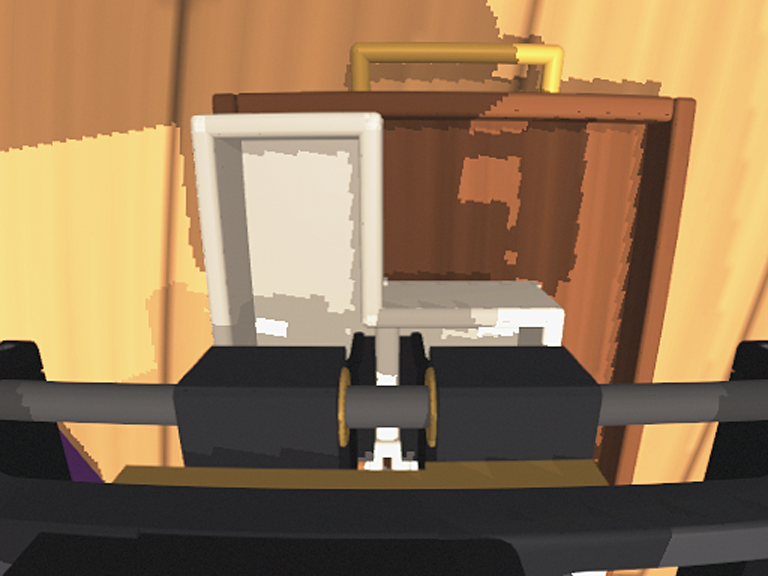

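View pics/s15.png

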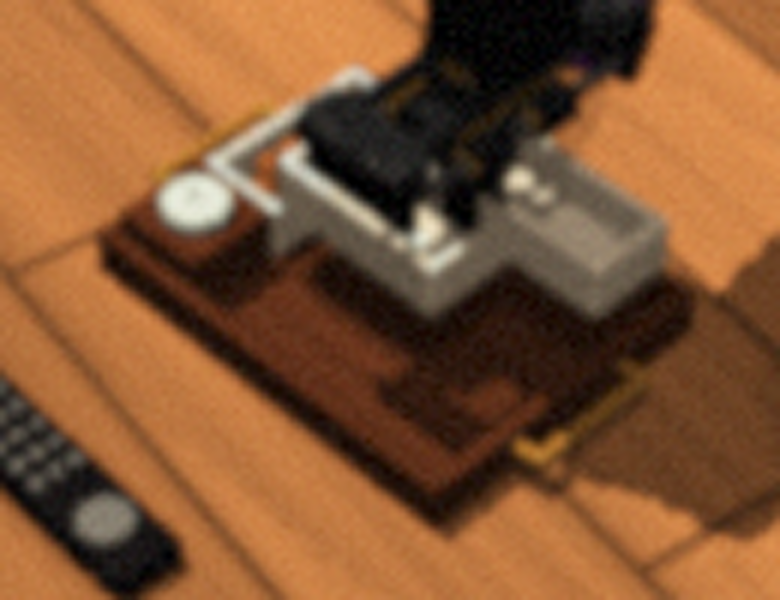

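```bash
python3 - <<'E'
from h import *
i=ld('w15')
print(p2w(i,uv([(213,94),(694,98)],0,0,1.5),.03)[:,:2], P((-100,130)),P((100,130)))
c=fit([(i,uv([(192,115),(382,113),(382,325),(564,312)],0,0,1.5),mm([STEP[5],STEP[6],STEP[7],STEP[0]],.0628-.0122+.034))],[.524,.038,.163])
print(c, rel([*T,a],c[0]))
E
```

```text
[[0.44006859 0.12407256]
 [0.6343221  0.15641616]] [0.43902922 0.12424892] [0.6363782  0.15670475]
(array([0.52488828, 0.03506507, 0.1518018 ]), [[-2.1, -0.0], [0.8, 1.1], [-0.3, -9.4], [0.8, 0.3]]) (array([-29.8,  28.1]), np.float64(-0.0112))
```

>>> carry_out(commands=[[[255,-0.01,0,0.3,0,0,0],[255,-0.01,0,0.6,0,0,0],[255,-0.01,0,0.85,0,0,0],[255,-0.01,0,1.05,0,0,0],[255,-0.01,0,1.2,0,0,0],[255,-0.01,0,1.3,0,0,0],[255,-0.01,0,1.3,0,0,0]]])

```text
time: 21.0
ee_pos: [0.5255, 0.0358, 0.0301]
eef_rot: [0.997, 0.081, 0.001, 0.0]
ft_force: [0.6, -0.2, -3.1]
width: 0.0076
```

>>> carry_out(commands=[[[255,0,0,0.15,0,0,0],[255,0,0,0.28,0,0,0],[255,0,0,0.35,0,0,0],[255,0,0,0.39,0,0,0],[255,0,0,0.39,0,0,0]]])

```text
time: 21.62
ee_pos: [0.5255, 0.0358, 0.0204]
eef_rot: [0.997, 0.081, 0.001, 0.0]
ft_force: [0.6, 0.0, -3.5]
width: 0.0077
```

Not yet in contact; ease down a little more.

>>> carry_out(commands=[[[255,0,0,0.03,0,0,0],[255,0,0,0.05,0,0,0],[255,0,0,0.05,0,0,0]]])

```text
time: 22.0
ee_pos: [0.5257, 0.0359, 0.0201]
eef_rot: [0.997, 0.081, 0.001, 0.001]
ft_force: [-6.5, -1.2, 11.4]
width: 0.0079
```

>>> carry_out(commands=[[[230,0,0,-0.02,0,0,0],[190,0,0,-0.02,0,0,0],[150,0,0,-0.02,0,0,0],[130,0,0,-0.02,0,0,0],[130,0,0,-0.1,0,0,0],[130,0,0,-0.8,0,0,0],[130,0,0,-2,0,0,0],[130,0,1,-4,0,0,0],[130,0,3,-6.5,0,0,0],[130,0,3.5,-9,0,0,0],[130,0,3.5,-9,0,0,0],[130,0,3.5,-9,0,0,0]]])

```text
time: 23.5
ee_pos: [0.5397, -0.05, 0.2465]
eef_rot: [0.997, 0.081, 0.002, 0.001]
ft_force: [-0.0, 1.0, -0.9]
width: 0.0426
```

```bash
python3 look.py w16;python3 crop.py w16 130 20 210 170 4
```

```text
t 23.5 p [ 0.5397 -0.05    0.2465] yaw 0.1624 tilt [ 0.0043 -0.0022] F [-0.   1.  -0.9] w 0.0426
```

View pics/w16.png

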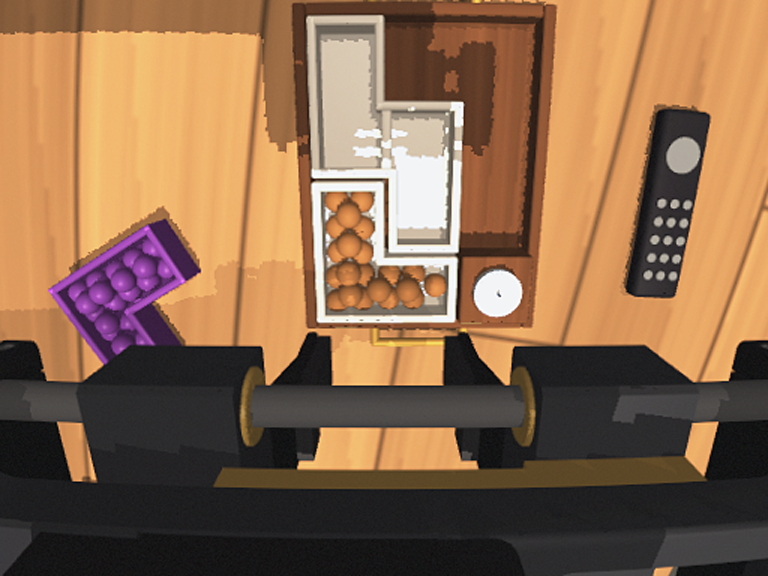

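View pics/w16_130_20.png

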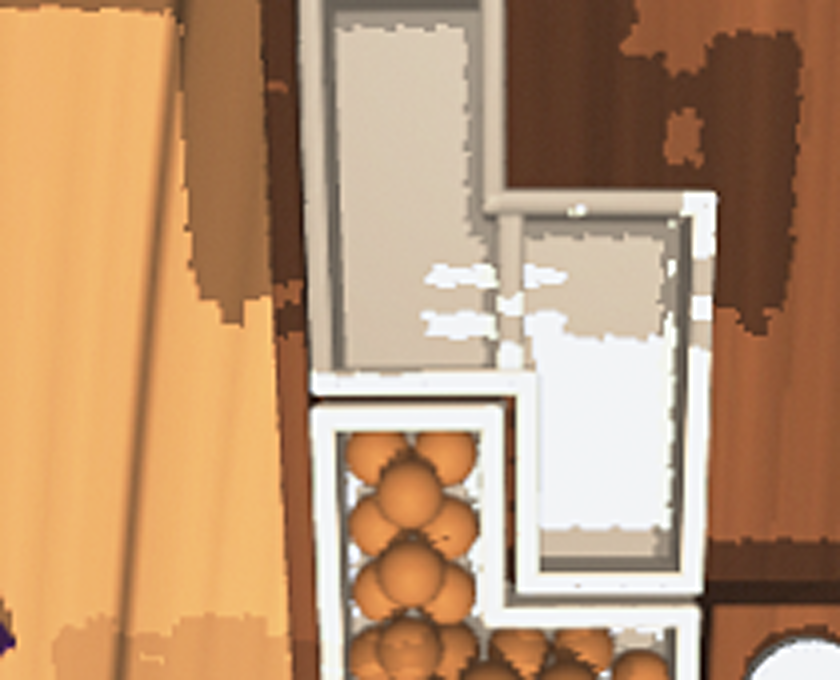

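```bash
python3 - <<'E'
from h import *
from bench import r
s=r.read_state(); st(s); print(s['joint_positions'].round(3))
print(row(s,[.5575,.287,.27],.26))
i=ld('w16')
c=fit([(i,uv([(714,193),(702,593),(518,592),(517,400),(314,394),(488,193)],130,20,4)+uv([(308,17),(382,17)],0,0,1.5),mm([STEP[0],STEP[1],STEP[2],STEP[3],STEP[4],STEP[7],STEP[5],STEP[6]],.042))],[.524,.038,.163])
print(c, rel([*T,a],c[0]))
E
```

```text
t 23.55 p [ 0.539  -0.0496  0.245 ] yaw 0.1633 tilt [ 0.0021 -0.0017] F [ 0.1 -0.3 -0.7] w 0.0425
[ 0.89   0.277 -1.037  1.611  0.244  1.39  -0.01 ]
[0, 2.92, -13.164, -1.021, 0.024, -0.019, -1.109]
(array([0.52510641, 0.03498049, 0.16974766]), [[0.6, -0.4], [0.4, 1.0], [-0.3, 1.6], [-0.4, -0.7], [-1.0, 1.4], [3.8, -0.3], [-2.5, -0.1], [0.5, -1.0]]) (array([-29.6,  27.9]), np.float64(0.0067))
```

>>> carry_out(commands=[[[125,0.4,-1.6,-0.5,0,0,-0.2],[125,0.8,-3.4,-1,0,0,-0.4],[125,1.2,-5.2,-1,0,0,-0.6],[125,1.6,-7,-1,0,0,-0.8],[125,2,-9,-1,0,0,-1],[125,2.4,-11,-1,0,0,-1.1],[125,2.9,-13.1,-1,0,0,-1.1],[125,2.9,-13.16,-1,0,0,-1.1],[125,2.9,-13.16,-1,0,0,-1.1],[125,2.9,-13.16,-1,0,0,-1.1]]])

```text
time: 24.8
ee_pos: [0.5573, 0.2854, 0.2688]
eef_rot: [0.992, 0.128, 0.001, 0.002]
ft_force: [0.8, -0.2, 0.5]
width: 0.0444
```

```bash
python3 look.py w17; python3 crop.py w17 120 20 250 140 3
```

```text
t 24.8 p [0.5573 0.2854 0.2688] yaw 0.2576 tilt [ 0.0015 -0.0028] F [ 0.8 -0.2  0.5] w 0.0444
```

View pics/w17.png

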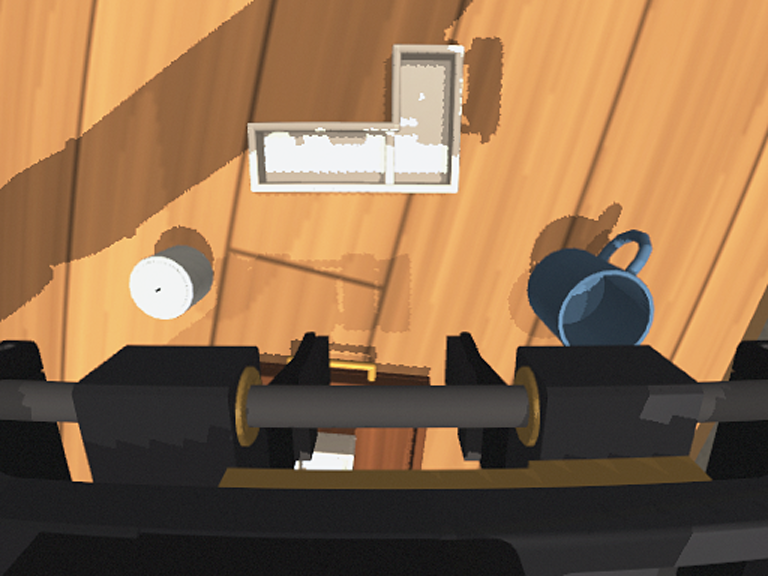

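View pics/w17_120_20.png

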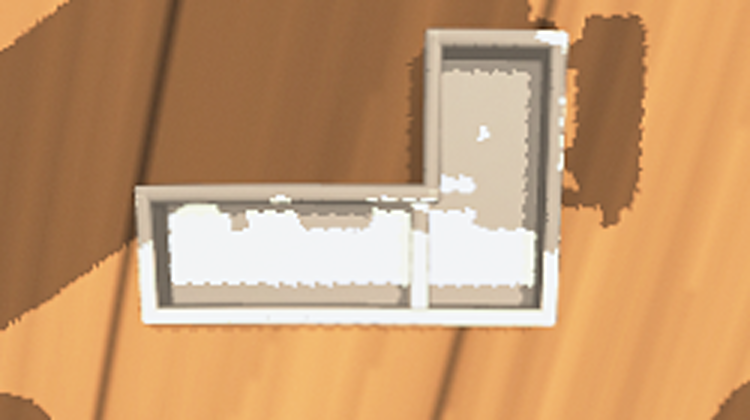

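```bash
python3 - <<'E'
from h import *
from bench import r
i=ld('w17')
c=fit([(i,uv([(568,31),(553,324),(143,323),(136,186),(428,186),(427,31)],120,20,3),mm(HOOK,.034))],[.54,.355,-1.31])
print(c)
s=r.read_state(); st(s)
p=c[0]
for z in(.09,.0115): print(row(s,[p[0],p[1],z],p[2]+np.pi/2,125))
m=p2w(i,[(605/1.5,312/1.5)],.088)[0]; print('mug',m,rel([p[0],p[1],p[2]+np.pi/2],[*m[:2],0]))
m=p2w(i,[(162/1.5,288/1.5)],.052)[0]; print('tea',m)
# sensitivity check of mug via top
E
```

```text
(array([ 0.54099262,  0.35671841, -1.32090275]), [[0.7, 0.0], [1.6, 1.0], [-0.1, 0.6], [-0.6, -0.2], [-0.9, -0.2], [-0.1, -0.7]])
t 24.85 p [0.5575 0.2853 0.2691] yaw 0.2571 tilt [ 0.0019 -0.0026] F [ 0.8 -0.9 -0.2] w 0.0444
[125, 0.081, -2.953, 7.154, 0.035, -0.013, 0.082]
[125, 0.077, -2.963, 10.294, 0.035, -0.013, 0.082]
mug [0.73747361 0.28711271 0.088     ] (array([ 173.2, -116. ]), np.float64(-0.2499))
tea [0.3762924  0.20177303 0.052     ]
```

>>> carry_out(commands=[[[125,0.03,-1.5,2.4,0.03,-0.01,0.05],[125,0.06,-2.93,4.8,0.03,-0.01,0.05],[125,0.06,-2.93,7,0.03,-0.01,0.05],[125,0.06,-2.93,7.1,0.03,-0.01,0.05],[125,0.06,-2.93,8.2,0.03,-0.01,0.05],[125,0.06,-2.94,9.2,0.03,-0.01,0.05],[125,0.06,-2.94,9.8,0.03,-0.01,0.05],[125,0.06,-2.94,10.27,0.03,-0.01,0.05],[125,0.06,-2.94,10.27,0.03,-0.01,0.05]]])

```text
time: 25.98
ee_pos: [0.5406, 0.3559, 0.0117]
eef_rot: [0.992, 0.126, -0.0, 0.0]
ft_force: [-0.6, 0.1, 1.1]
width: 0.0445
```

```bash
python3 look.py w18
```

```text
t 25.98 p [0.5406 0.3559 0.0117] yaw 0.2527 tilt [-0.0003 -0.0007] F [-0.6  0.1  1.1] w 0.0445
```

View pics/w18.png

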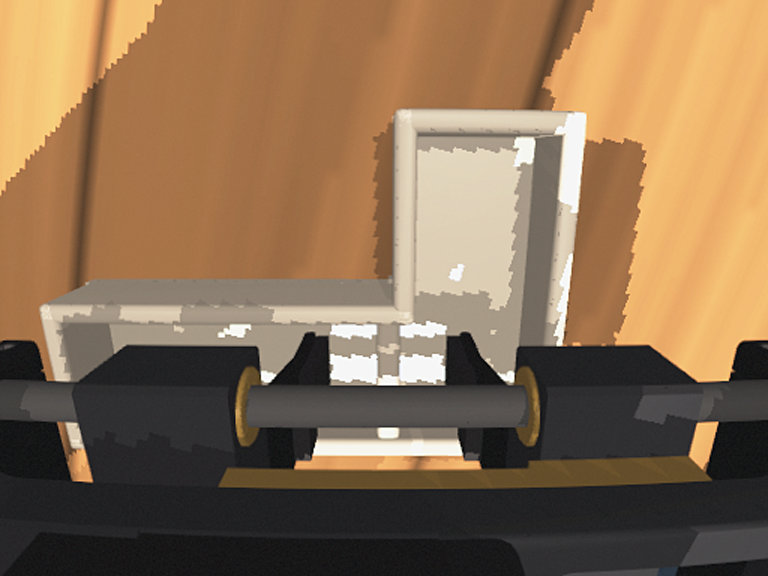

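>>> carry_out(commands=[[[160,0,-0.04,0,0,0,0],[200,0,-0.04,0,0,0,0],[245,0,-0.04,0,0,0,0],[255,0,-0.04,0,0,0,0],[255,0,-0.04,0,0,0,0]]], grip_force=55)

```text
time: 26.65
ee_pos: [0.5406, 0.3572, 0.0125]
eef_rot: [0.992, 0.126, 0.0, 0.0]
ft_force: [0.9, -0.2, 0.2]
width: 0.0074
```

```bash
python3 look.py w19; python3 - <<'E'
from h import *
from bench import r
s=r.read_state(); st(s); print(s['joint_positions'].round(3))
print(P((60,60)),row(s,[*P((60,60)),.15],a+np.pi/2))
E
```

```text
t 26.65 p [0.5406 0.3572 0.0125] yaw 0.2527 tilt [ 0.0006 -0.0001] F [ 0.9 -0.2  0.2] w 0.0074
t 26.7 p [0.5406 0.3572 0.0125] yaw 0.2527 tilt [ 0.0005 -0.0001] F [ 0.1 -0.9  0.7] w 0.0073
[-0.01   0.767 -0.914  1.56   0.65   1.142 -0.815]
[0.60826794 0.08114144] [0, -0.137, 11.37, -5.498, 0.006, -0.002, -16.972]
```

View pics/w19.png

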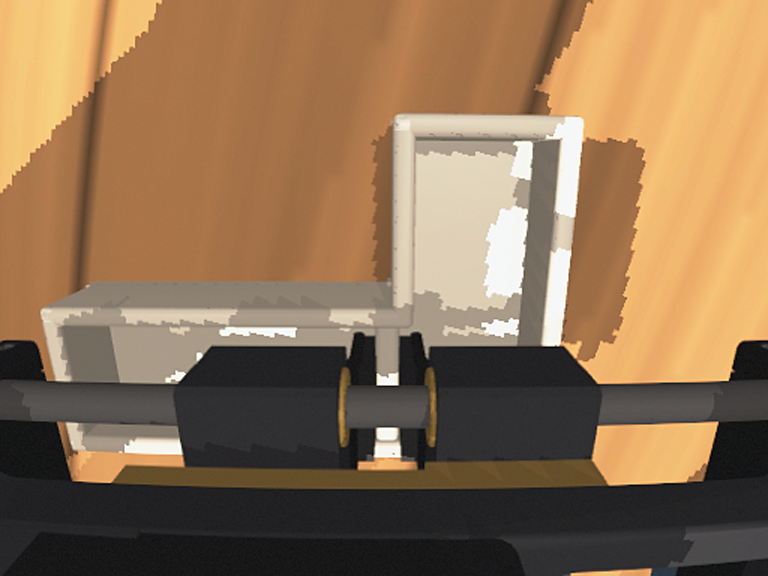

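>>> carry_out(commands=[[[255,0,0,-0.6,0,0,0],[255,0,0,-2,0,0,0],[255,0,0,-4,0,0,0],[255,0,1,-5.3,0,0,-1.5],[255,0,2.5,-5.5,0,0,-3.5],[255,0,4,-5.5,0,0,-5.5],[255,0,5.5,-5.5,0,0,-7.5],[255,0,7,-5.5,0,0,-9.5],[255,0,8.5,-5.5,0,0,-11.5],[255,-0.1,10,-5.5,0,0,-13.5],[255,-0.14,11,-5.5,0,0,-15.5],[255,-0.14,11.37,-5.5,0,0,-16.97]]])

```text
time: 28.2
ee_pos: [0.6086, 0.0786, 0.1505]
eef_rot: [0.647, 0.763, -0.0, 0.0]
ft_force: [-0.1, 1.0, -2.6]
width: 0.0077
```

```bash
python3 - <<'E'
from h import *
from bench import r
s=r.read_state(); st(s); print(s['joint_positions'].round(3))
print(P((60,60)),row(s,[*P((60,60)),.13],a+np.pi/2))
E
```

```text
t 28.2 p [0.6086 0.0786 0.1505] yaw 1.7356 tilt [ 0.0004 -0.0009] F [-0.1  1.  -2.6] w 0.0077
[ 0.681  0.731 -1.304  1.539  0.711  1.418  1.067]
[0.60826794 0.08114144] [0, 0.104, 0.002, 0.818, 0.002, 0.011, 0.021]
```

```bash
python3 - <<'E'
from h import *
from bench import r
s=r.read_state()
q=P((59.5,59.3)); 
for z in (.085,.0205): print(q,row(s,[*q,z],a+np.pi/2,255))
E
```

```text
[0.60788817 0.08036958] [255, 0.078, -0.019, 2.618, 0.002, 0.011, 0.021]
[0.60788817 0.08036958] [255, 0.08, -0.019, 5.198, 0.002, 0.011, 0.021]
```

>>> carry_out(commands=[[[255,0.08,-0.02,0.8,0,0.01,0.02],[255,0.08,-0.02,1.6,0,0.01,0.02],[255,0.08,-0.02,2.3,0,0.01,0.02],[255,0.08,-0.02,2.6,0,0.01,0.02],[255,0.08,-0.02,2.6,0,0.01,0.02],[255,0.08,-0.02,2.6,0,0.01,0.02]]])

```text
time: 28.95
ee_pos: [0.6082, 0.0808, 0.0861]
eef_rot: [0.647, 0.762, 0.0, 0.0]
ft_force: [0.3, -0.3, -3.2]
width: 0.0077
```

```bash
python3 look.py w20; python3 -c "
from h import *
from bench import r
s=r.read_state();print(rel([*T,a],[*s['ee_pos'][:2],0]),s['joint_positions'].round(3))
cv2.imwrite('pics/s20.png',cv2.resize(r.camera('scene')[170:270,190:320],None,fx=6,fy=6,interpolation=2))"
```

```text
t 28.95 p [0.6082 0.0808 0.0861] yaw 1.7338 tilt [0.0011 0.0003] F [ 0.3 -0.3 -3.2] w 0.0077
(array([59.9, 59.6]), -0.163) [ 0.658  0.788 -1.25   1.604  0.768  1.321  1.028]
```

View pics/w20.png

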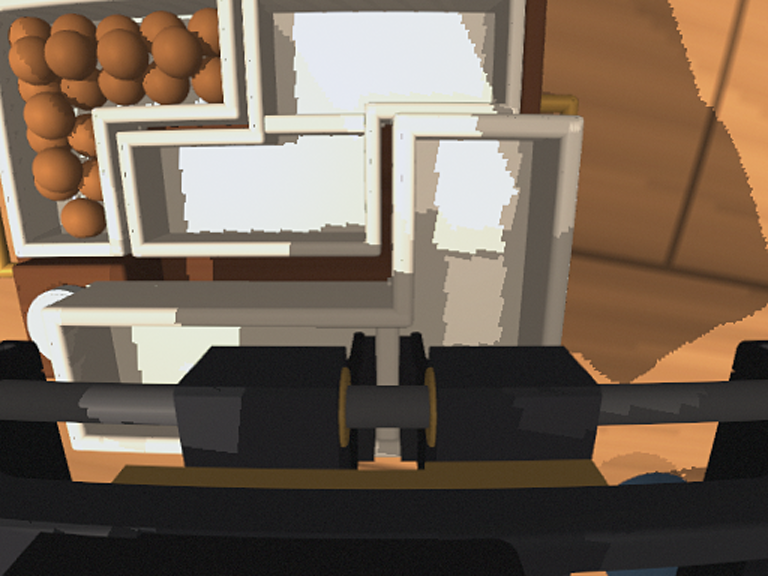

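View pics/s20.png

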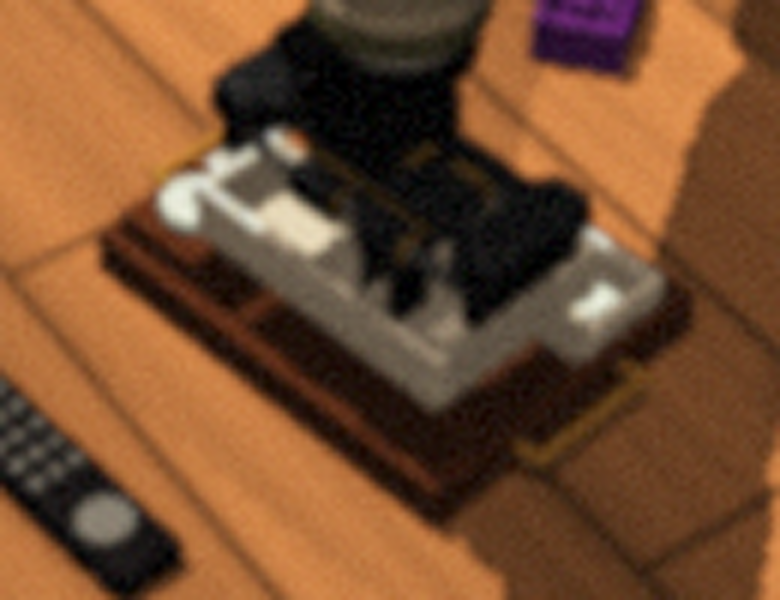

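```bash
python3 crop.py w20 0 0 400 230 2;
```

```text
(no output)
```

View pics/w20_0_0.png

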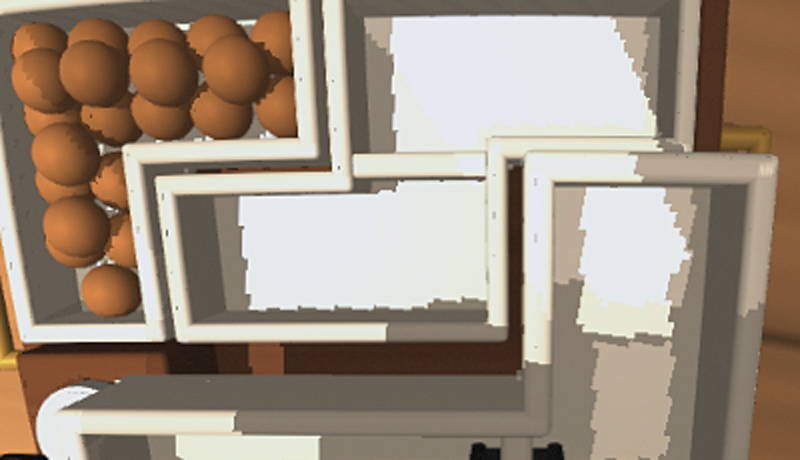

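```bash
python3 - <<'E'
from h import *
i=ld('w20')
c=fit([(i,uv([(508,341),(176,341),(158,180),(326,178)],0,0,2),mm([STEP[0],STEP[1],STEP[2],STEP[3]],.042))],[.524,.038,.163])
print(c, rel([*T,a],c[0]))
c=fit([(i,uv([(165,341),(22,341),(127,147),(319,155)],0,0,2),mm([CORN[0],CORN[1],CORN[5],CORN[4]],.042))],[.538,-.053,.163])
print(c, rel([*T,a],c[0]))
c=fit([(i,uv([(777,156),(526,153),(549,434),(55,434)],0,0,2),mm([HOOK[0],HOOK[5],(-21.5,8.5),(-21.5,-111.5-7)],.0861-.0125+.034))],[.608,.08,.163])
print(c, rel([*T,a],c[0]))
E
```

```text
(array([0.52563914, 0.03565185, 0.17584318]), [[-0.0, 0.6], [0.1, 3.2], [-3.2, -0.3], [1.4, -2.8]]) (array([-28.9,  28.5]), np.float64(0.0128))
(array([ 0.53834093, -0.05359216,  0.16995376]), [[0.3, -1.1], [-1.4, 0.1], [6.6, 6.8], [-0.5, -0.4]]) (array([-30.9, -61.6]), np.float64(0.007))
(array([0.60897703, 0.08145884, 0.15704852]), [[2.3, -0.0], [-1.3, -1.0], [0.3, 2.9], [-0.5, 0.2]]) (array([60.8, 60.2]), np.float64(-0.006))
```

>>> carry_out(commands=[[[255,-0.02,-0.02,0.4,0,0,0],[255,-0.02,-0.02,0.8,0,0,0],[255,-0.02,-0.02,1.15,0,0,0],[255,-0.02,-0.02,1.4,0,0,0],[255,-0.02,-0.02,1.6,0,0,0],[255,-0.02,-0.02,1.8,0,0,0],[255,-0.02,-0.02,1.8,0,0,0]]])

```text
time: 29.92
ee_pos: [0.6077, 0.08, 0.0408]
eef_rot: [0.647, 0.762, 0.0, 0.0]
ft_force: [-0.1, 0.6, -3.9]
width: 0.0076
```

```bash
python3 look.py w21; python3 -c "
from h import *
from bench import r
s=r.read_state();print(rel([*T,a],[*s['ee_pos'][:2],0]),s['joint_positions'].round(3))"
```

```text
t 29.93 p [0.6077 0.08   0.0408] yaw 1.7338 tilt [0.0008 0.    ] F [-0.1  0.6 -3.9] w 0.0076
(array([59.4, 59. ]), -0.163) [ 0.639  0.832 -1.206  1.638  0.813  1.256  1.003]
```

View pics/w21.png

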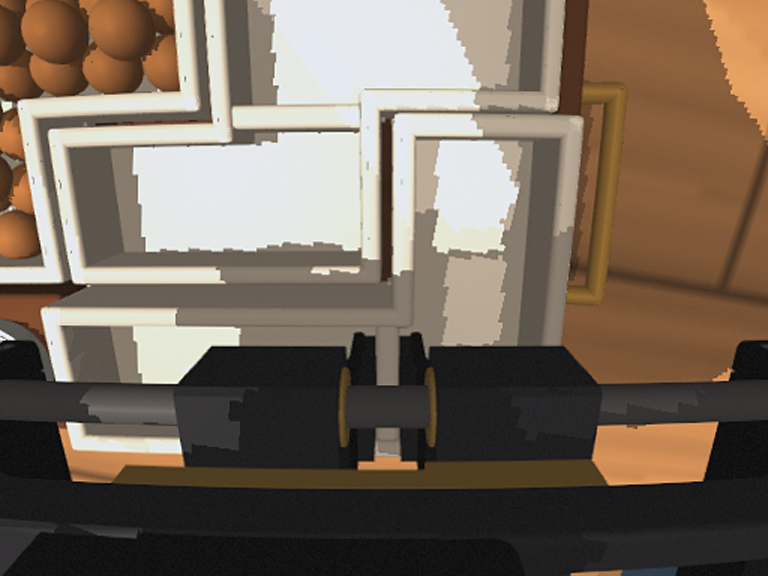

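>>> carry_out(commands=[[[255,0,0,0.2,0,0,0],[255,0,0,0.4,0,0,0],[255,0,0,0.55,0,0,0],[255,0,0,0.68,0,0,0],[255,0,0,0.75,0,0,0],[255,0,0,0.75,0,0,0]]])

```text
time: 30.72
ee_pos: [0.6078, 0.0801, 0.0223]
eef_rot: [0.647, 0.762, 0.0, 0.0]
ft_force: [-0.7, -0.7, -3.6]
width: 0.0078
```

>>> carry_out(commands=[[[255,0,0,0.03,0,0,0],[255,0,0,0.06,0,0,0],[255,0,0,0.08,0,0,0],[255,0,0,0.08,0,0,0]]])

```text
time: 31.22
ee_pos: [0.6079, 0.0801, 0.0205]
eef_rot: [0.647, 0.762, 0.0, 0.0]
ft_force: [-0.5, -0.9, -1.0]
width: 0.0076
```

>>> carry_out(commands=[[[255,0,0,0.02,0,0,0],[255,0,0,0.02,0,0,0]]])

```text
time: 31.48
ee_pos: [0.6079, 0.0801, 0.0204]
eef_rot: [0.647, 0.762, 0.0, 0.001]
ft_force: [-2.6, -1.7, 4.6]
width: 0.0078
```

Seated. Release and rise.

>>> carry_out(commands=[[[230,0,0,0,0,0,0],[190,0,0,0,0,0,0],[150,0,0,0,0,0,0],[130,0,0,0,0,0,0],[130,0,0,-0.1,0,0,0],[130,0,0,-0.8,0,0,0],[130,0,0,-2,0,0,0],[130,0,0.7,-4,0,0,0],[130,-1,1.5,-6.5,0,0,0],[130,-2,2.2,-9,0,0,0],[130,-2,2.2,-10,0,0,0],[130,-2,2.2,-10,0,0,0]]])

```text
time: 32.98
ee_pos: [0.6709, 0.0404, 0.275]
eef_rot: [0.647, 0.762, 0.003, 0.002]
ft_force: [-1.3, 0.7, -0.3]
width: 0.0427
```

```bash
python3 look.py w22;python3 -c "
from h import *
from bench import r
cv2.imwrite('pics/s22.png',cv2.resize(r.camera('scene')[170:270,190:320],None,fx=6,fy=6,interpolation=2))"
```

```text
t 32.98 p [0.6709 0.0404 0.275 ] yaw 1.7333 tilt [0.0064 0.0016] F [-1.3  0.7 -0.3] w 0.0427
```

View pics/w22.png

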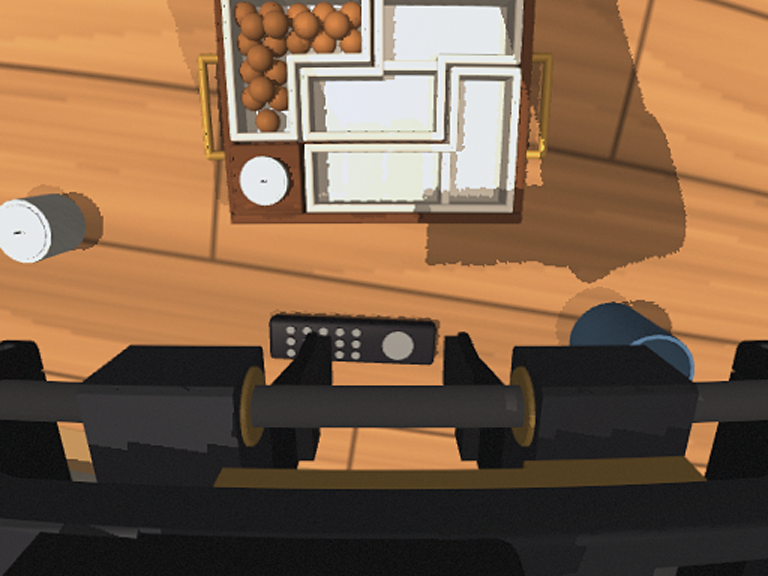

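View pics/s22.png

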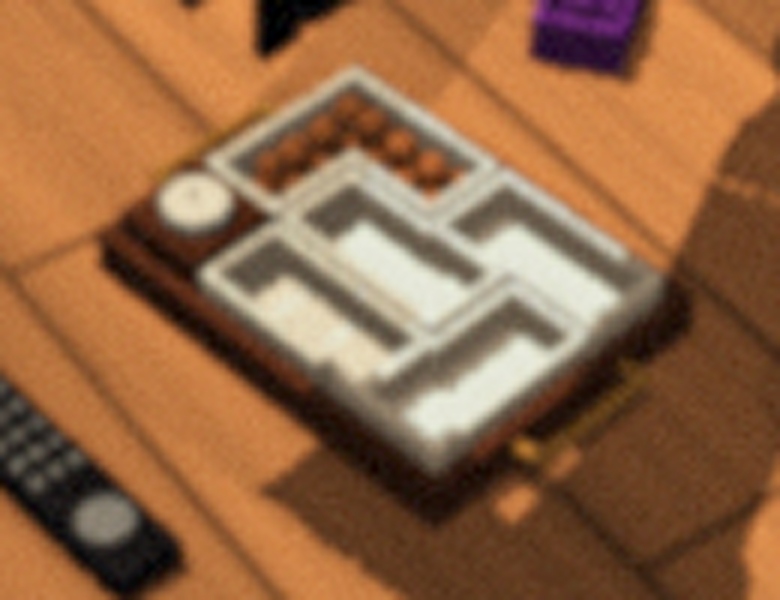

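```bash
python3 crop.py w22 130 0 240 160 3
```

```text
(no output)
```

View pics/w22_130_0.png

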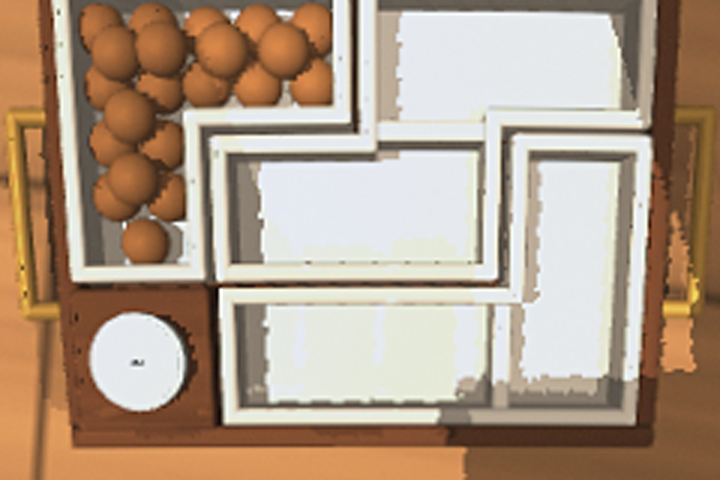

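```bash
python3 -c "
from bench import r
print(r.close_job(), r.read_state()['time'])"
```

```text
the job is handed in; nothing more can be done
the job is handed in; nothing more can be done
```

The snack set is back together: all three dishes are in the tray in the one layout that fits. I handed it in at about 33 s of robot time, well inside the 72 s limit.

- **Corner dish (hazelnuts):** I gripped the outside of one arm of the dish and slid it along the floor, then pushed it into its corner with closed fingers. The push turned it about 1.4°, so I squared it with a second light push. It then measured within about 1.5 mm of its place and square to the tray. While it was gripped, the upward pull at the wrist reached about 3 N, below the dish's weight of about 4 N.
- **Step dish and hook dish:** I pinched each by its partition, lowered it slowly and let go only after the wrist force showed it resting on the floor. That contact peaked at about 11 N for the step dish and 5 N for the hook dish.
- **Last checks:** The final wrist and scene pictures show all three dishes upright, level with each other and evenly spaced beside the tealight block, with the gripper clear. The remote, the mug, the one tealight tin in view and the purple look-alike looked undisturbed. I took no final picture of the second tin or the green look-alike.
- **Disagreements:** Separate camera fits of the tray and dishes differed by about 1–2 mm, similar to the 1.5 mm clearances. I therefore relied on the contact forces and the visible gaps for the final fit. I did not fit the hook dish's position again after releasing it.

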